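# Fill the gaps in the row of oil tins

### The job

One of the two loose tins has fallen over: stand it upright on the bench and let go of it. Then put both loose tins into the two gaps in the row on the low shelf (either tin in either gap), handle up, in the middle of the gap, square with the row and pushed back against the rail like the others; leave the tins already in the row and all the other things where they are.

Things in the scene. Friction and masses are not known exactly. Their poses are not given: they have to be found in the camera images.
- fallen_tin: Steel tin lying on its broad side on the bench. Body 46 mm deep (x), 62 wide (y), 100 tall (z). On top a stiff strap handle as wide as the tin: bar 12 (x) x 62 (y) x 16 mm at heights 122 to 138 mm on two posts 8 mm wide at its ends; 22 mm hollow below the bar. Origin: centre of the underside; z: underside to handle; front and back alike. About 0.35 kg.
- standing_tin: Same tin, in the same frame as fallen_tin, but standing upright on the bench at the start.
- shelf: Low wooden shelf on the bench: board 90 mm deep (x), 384 long (y), its top 45 mm above the bench. Origin: under its centre, on the bench; x to its back, y along the row. Back rail 12 mm thick, front face at x = +33 mm, 55 mm high above the board; open in front and above. End walls 14 mm thick, inner faces at y = -192 and +192 mm, 110 mm high.
- gap_right (a point): Empty place in the row, between row_right and row_mid: where the centre of the underside of a tin belongs, on the board with the tin's back touching the rail. Axes as the shelf. The gap between the neighbouring tins is 82 mm wide.
- gap_left (a point): The other empty place, between row_mid and row_left; otherwise as gap_right.
- row_right: Same tin as fallen_tin, already in the row, standing upright against the rail; at y = -144 mm of the shelf.
- row_mid: The same, at the middle of the shelf.
- row_left: The same, at y = +144 mm of the shelf.
- mallet: Bystander: wooden mallet lying down, head 75 x 125 x 75 mm, round handle 28 mm thick, 200 mm long. Origin on the bench, near where the handle enters the head; handle to -x.
- gouge_a: Bystander: carving gouge, 185 mm long, 24 mm wide, 22 mm high, lying along its x; origin about the middle.
- gouge_b: Bystander: second gouge with a wider blade, same size.
- wax_jar: Bystander: round jar, 64 mm across, 75 mm tall, upright. Origin: centre of underside.
- tube: Bystander: cardboard tube standing on end, 50 mm across, 150 mm tall. Origin: centre of underside.
- offcut: Bystander: wood block 70 x 110 x 45 mm. Origin: centre of underside.
- hone: Bystander: grey sharpening stone 60 x 170 x 25 mm. Origin: centre of underside.
Not all that is in view belongs to the job. Leave any purple or turquoise look-alike of the fallen_tin alone. What is shaped like the standing_tin but green is not meant.

How it is judged:
On the way:
1. the fallen tin stands upright on the bench, let go (angle between fallen_tin's own z axis and vertical below 0.08 rad and height (world z) of fallen_tin below 0.01 m and contact force between fallen_tin and the fingers below 0.05 N and linear speed of fallen_tin below 0.02 m/s), for 0.2 s.
At the end, for the whole second after the job is handed in: Each gap holds one loose tin, standing on the board, handle up (tilt under 0.08 rad), within 8.5 mm of the gap's middle, back within 7 mm of the rail, square within 0.14 rad, at rest; the three row tins are upright and within 12 mm of where they began; bystanders within 30 mm (angle between each of fallen_tin, standing_tin, row_right, row_mid, row_left's own z axis and vertical below 0.08 rad and angle between the x axis of each of fallen_tin, standing_tin and the x axis of shelf, either way round below 0.14 rad and linear speed of each of fallen_tin, standing_tin below 0.02 m/s and distance of each of row_right, row_mid, row_left from where it was at the start of the episode below 0.012 m and ((x of fallen_tin in the frame of gap_left between -0.007 and 0.005 m and y of fallen_tin in the frame of gap_left between -0.0085 and 0.0085 m and z of fallen_tin in the frame of gap_left between -0.005 and 0.005 m and x of standing_tin in the frame of gap_right between -0.007 and 0.005 m and y of standing_tin in the frame of gap_right between -0.0085 and 0.0085 m and z of standing_tin in the frame of gap_right between -0.005 and 0.005 m) or (x of fallen_tin in the frame of gap_right between -0.007 and 0.005 m and y of fallen_tin in the frame of gap_right between -0.0085 and 0.0085 m and z of fallen_tin in the frame of gap_right between -0.005 and 0.005 m and x of standing_tin in the frame of gap_left between -0.007 and 0.005 m and y of standing_tin in the frame of gap_left between -0.0085 and 0.0085 m and z of standing_tin in the frame of gap_left between -0.005 and 0.005 m))); the robot touches nothing.
It fails at once if a tin of the row is knocked over (angle between any of row_right, row_mid, row_left's own z axis and vertical above 0.4 rad).
It fails at once if a bystander is shifted by more than 30 mm (distance of any of mallet, gouge_a, gouge_b, wax_jar, tube, offcut, hone from where it was at the start of the episode above 0.03 m).
It also fails if it takes over 72 s, if anything falls off the work surface, if the arm or the gripper's body presses on something with over 40 N, if the wrist force passes 120 N, or if a joint passes its speed limit or range.

### The arm

A 6-joint arm with a two-finger parallel gripper is mounted at the origin on the work surface. World frame = base frame: x ahead of the robot, y to its left, z up, the work surface at z = 0. Lengths are in m, angles in rad, forces in N, time in s.
With the tool pointing down it reaches from about 0.15 to 0.775 m from the base axis. Payload 6.1 kg.
Tool frame: the origin (TCP) lies at the centre of the arm's flange, where the gripper is bolted on; the fingertips stand 173 mm ahead of it and the grasp point (between the pads) lies 155 mm ahead of it; y points along the fingers, z is the direction in which the jaws open and shut, and the axes are right-handed (so a half turn about y gives the same grasp; the last joint's range is limited). The gripper opens to 85 mm and grips with 20 to 120 N. Pads are 22 mm wide; open, the fingers measure 114 mm over their backs; the gripper's body (76 mm by 85 mm) begins 54 mm behind the grasp point. The pads swing forward as they close: fully open they stand 13 mm farther back than shut.
Start: joints at [1.292, 0.126, -0.04, 1.405, 0, 1.571], TCP at [0.144, 0.505, 0.405] pointing down, gripper open.
Joint ranges: [-2.72, 2.72], [-0.95, 1.95], [-1.27, 1.35], [-1.78, 2.02], [-1.46, 1.47], [-3.14, 3.14]. Speed limits (rad/s): [2.39, 2.39, 3.01, 3.14, 3.14, 3.14].

### API

Orientations are given as a 3x3 rotation matrix whose columns are the frame's x, y, z axes.
In Python, from station import bot gives the robot as it stands.
- The arm moves only by the tool carry_out, never from a script. Its argument "motion" is one flat list of numbers, 7 for each row, row after row: the shift along the tool's x, y, z in cm, then the turn, a rotation vector about the tool's x, y, z in rad, then the opening, from 0 (shut) to 1 (fully open). In form: [tx, ty, tz, wx, wy, wz, jaw, tx, ty, tz, wx, wy, wz, jaw, ...]. A call has 1 to 10 rows; each row is the pose to reach, as a shift and turn from the pose commanded when the call began, along the tool's axes at that moment; what a row does not reach only later rows make up. A row lasts 1/12 s, in which the tool goes at most 41.7 mm and 7.16 degrees, less where a joint would pass 70% of its speed; a pose out of reach is approached as far as the arm can. A call with a gripper value outside its range is refused whole. The fingers move at their own pace and stop on an object; the grip force is fixed at half the most. Time passes only in rows, so rows that repeat a pose let the fingers close. It gives the time, the measured TCP pose, the force and the opening at its end, in the units of the state.
- bot.sense(): the state, without advancing time (a new reading comes with each control period).
- bot.camera(name): name is "scene" or "side" or "wrist"; returns a dict with "pixels" (384x512x3 uint8, blue, green, red), "fx", "fy", "cx", "cy" (pixels), "R" (3x3) and "t" (3): a world point X has camera coordinates R X + t. Camera axes: x right, y down, z forward; pixel columns grow to the right and rows downward; lengths in m; the calibration is good to about 2 mm. A picture is of the moment at which its call begins. There is no depth.
- bot.job_done(): hands the job in, once; it reports no verdict.
Trained networks look in the newest picture that a camera, given by its name, has taken for a name from the list of things; names that differ only in an ending like _2 or _b are one class to them, and where a whole thing is asked for, a point or a joint stands for the part that bears it (a point fixed in the world has none). Each returns a list of dicts, best first, with "p" (0 to 1); they miss things now and then, are a little off and sometimes report something else, mostly with a low value. They report only what shows in the picture. A call takes as long as a camera call. They do not tell look-alikes from the thing itself.
- bot.outline_of(camera, label): "mask" (384x512 bool, what is visible of it).
- bot.spot_point(camera, label): "point" ([x, y, z] in m, in world coordinates, good to about 4 mm: a listed point, or the origin of a listed thing).
The state is a dict: "time": time; "joint_positions": joint angles; "joint_velocities": joint speeds; "joint_efforts": joint torques, N m; "eef_pos": TCP position; "tcp_rot": TCP orientation; "contact_force": force on the tool from outside, world axes, zero at the start; "ft_torque": the same for the moment, N m; "gripper_width": finger opening in m.
Only numpy, scipy, OpenCV 4.12 (cv2) and the standard library are available. Lean on these libraries where they do the work, as an engineer would, in place of code of your own. Each camera call takes 0.05 s, during which the arm holds its last target.

## Working session

There is one attempt and no reset: what is moved stays moved. The work goes in short steps, Python scripts to look and compute and a tool call to move; the robot and the scene stay as the last step left them, time stands still between calls to the robot, and variables do not carry over. Pictures are saved under pics/ and viewed, and the job is handed in when it is done.

Besides the shell and the picture viewer there is one more tool, called after "Request:" by a JSON object that holds its "name" and its "arguments". carry_out: Moves the arm, as the interface text tells. Its arguments: {"type":"object","properties":{"motion":{"type":"array"}},"required":["motion"]}

```bash
ls; mkdir -p pics; python3 - <<'E'
from station import bot
import cv2
s=bot.sense(); print(s)
for n in ["scene","side","wrist"]:
    c=bot.camera(n); cv2.imwrite(f"pics/{n}0.png",c["pixels"]); print(n,c["fx"],c["R"],c["t"])
E
```

```text
pics
{'time': 0.0, 'joint_positions': array([ 1.29199111e+00,  1.26384109e-01, -4.06261270e-02,  1.40543941e+00,
        1.72412512e-06,  1.57079915e+00]), 'joint_velocities': array([ 8.89800451e-06,  7.08596931e-05,  2.40533417e-03, -2.78234677e-06,
       -1.52140758e-03, -7.13944827e-04]), 'joint_efforts': array([-1.14201281e-03, -4.35914004e+01,  3.52923274e+01,  1.73551549e-02,
       -6.61215518e-05,  8.00898420e-06]), 'eef_pos': array([0.14444324, 0.50458625, 0.40391781]), 'tcp_rot': array([[ 9.61384160e-01, -4.56661551e-04,  2.75209534e-01],
       [-2.75209913e-01, -1.58899698e-03,  9.61382847e-01],
       [-1.71946259e-06, -9.99998633e-01, -1.65331432e-03]]), 'contact_force': array([-0.09499792,  0.03618602, -0.00129976]), 'ft_torque': array([-0.05180573,  0.02460354, -0.03116642]), 'gripper_width': 0.08538727525928524}
scene 403.12472421199175 [[ 0.41751141  0.90834155  0.02449168]
 [ 0.56076976 -0.2363573  -0.79351906]
 [-0.71499755  0.34503745 -0.60805235]] [-0.20315716 -0.24730685  1.69961686]
side 491.47791924839976 [[ 0.95971216 -0.28041248  0.01792804]
 [-0.17467026 -0.64535389 -0.74364551]
 [ 0.22009741  0.71055415 -0.6683337 ]] [-0.52732465  0.11251742  1.32640334]
wrist 308.5366019372899 [[ 0.27585381  0.96119647 -0.00245558]
 [ 0.92500144 -0.26476998  0.27252376]
 [ 0.26129871 -0.07744813 -0.96214592]] [-0.52343694 -0.03605692  0.37918667]
```

View pics/scene0.png

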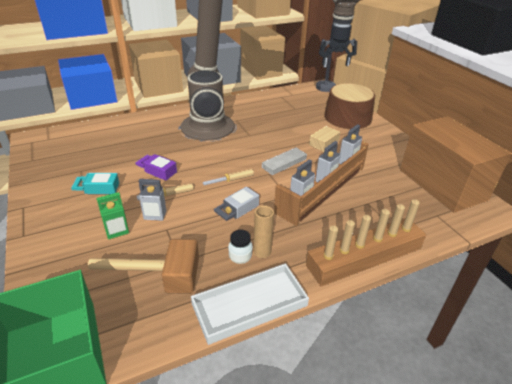

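View pics/side0.png

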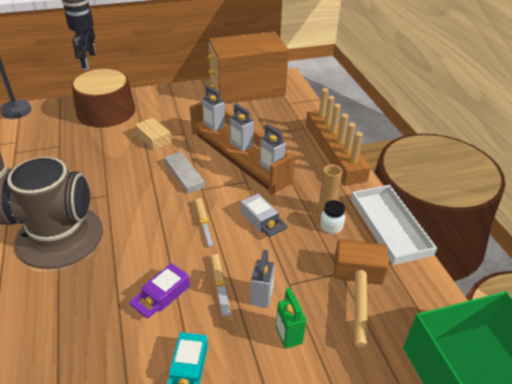

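View pics/wrist0.png

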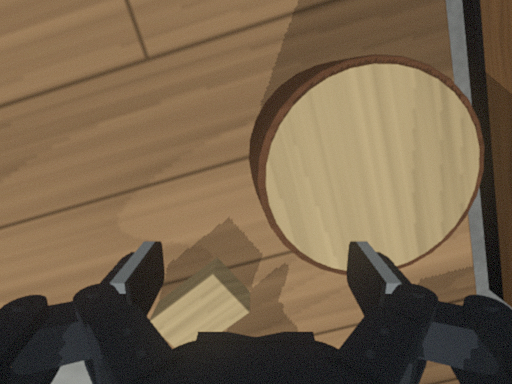

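```bash
python3 - <<'E'
from station import bot
import numpy as np
for n in ["scene","side","wrist"]:
    for l in "fallen_tin standing_tin shelf gap_right gap_left row_right row_mid row_left mallet gouge_a gouge_b wax_jar tube offcut hone".split():
        try:
            r=bot.spot_point(n,l); print(n,l,[(round(d["p"],2),np.round(d["point"],3).tolist()) for d in r[:4]])
        except Exception as e: print(n,l,e)
print(bot.sense()["time"])
E
```

```text
scene fallen_tin [(0.74, [0.282, -0.414, 0.027]), (0.69, [0.29, -0.231, 0.024]), (0.62, [0.525, -0.025, 0.021])]
scene standing_tin [(0.77, [0.497, -0.456, 0.001]), (0.65, [0.467, -0.336, -0.001])]
scene shelf [(0.82, [0.553, 0.213, 0.001]), (0.57, [0.737, -0.096, 0.003]), (0.41, [0.728, -0.164, -0.003])]
scene gap_right [(0.58, [0.593, 0.15, 0.048]), (0.31, [0.374, 0.168, 0.002])]
scene gap_left [(0.86, [0.541, 0.285, 0.047])]
scene row_right [(0.95, [0.624, 0.085, 0.043]), (0.24, [0.538, 0.283, 0.047])]
scene row_mid [(0.89, [0.568, 0.216, 0.045])]
scene row_left [(0.98, [0.505, 0.346, 0.045])]
scene mallet [(0.87, [0.702, -0.383, -0.0])]
scene gouge_a [(0.66, [0.379, -0.273, 0.003]), (0.58, [0.385, -0.06, 0.001]), (0.37, [0.509, 0.347, 0.046])]
scene gouge_b [(0.66, [0.379, -0.273, 0.003]), (0.58, [0.385, -0.06, 0.001]), (0.37, [0.509, 0.347, 0.046])]
scene wax_jar [(0.81, [0.726, -0.16, 0.0])]
scene tube [(0.56, [0.737, -0.096, -0.0])]
scene offcut [(0.89, [0.303, 0.383, 0.0]), (0.29, [0.522, -0.025, 0.024]), (0.22, [0.47, -0.332, -0.003])]
scene hone [(0.6, [0.373, 0.169, 0.001]
[... 655 characters left out ...]
), (0.6, [0.378, -0.275, -0.004])]
side gouge_b [(0.71, [0.386, -0.057, -0.001]), (0.6, [0.378, -0.275, -0.004])]
side wax_jar [(0.36, [0.378, -0.277, -0.006])]
side tube [(0.76, [0.733, -0.094, -0.0])]
side offcut [(0.59, [0.305, 0.387, -0.004]), (0.5, [0.386, -0.057, -0.004]), (0.34, [0.627, 0.087, 0.045])]
side hone [(0.66, [0.376, 0.17, -0.004])]
wrist fallen_tin []
wrist standing_tin []
wrist shelf []
wrist gap_right []
wrist gap_left [(0.74, [0.305, 0.385, 0.002])]
wrist row_right []
wrist row_mid []
wrist row_left []
wrist mallet []
wrist gouge_a []
wrist gouge_b []
wrist wax_jar []
wrist tube []
wrist offcut [(0.82, [0.305, 0.385, 0.002])]
wrist hone [(0.62, [0.366, 0.167, 0.0])]
2.4
```

```bash
cat > h.py <<'E'
from station import bot
import numpy as np, cv2
from scipy.optimize import minimize
def proj(c,P):
    X=np.asarray(P)@c["R"].T+c["t"]; return np.c_[c["fx"]*X[:,0]/X[:,2]+c["cx"],c["fy"]*X[:,1]/X[:,2]+c["cy"]]
def box(x0,x1,y0,y1,z0,z1): return np.array([[x,y,z] for x in(x0,x1) for y in(y0,y1) for z in(z0,z1)])
B=[box(-.023,.023,-.031,.031,0,.1),box(-.006,.006,-.031,.031,.122,.138),box(-.006,.006,-.031,-.023,.1,.122),box(-.006,.006,.023,.031,.1,.122)]
def sil(c,R,t,S=4):
    m=np.zeros((384*S,512*S),np.uint8)
    for b in B:
        p=proj(c,b@R.T+t); h=cv2.convexHull(((p+.5)*S).astype(np.float32)).astype(np.int32); cv2.fillConvexPoly(m,h,1)
    return cv2.resize(m.astype(np.float32),(512,384),interpolation=cv2.INTER_AREA)
def Rup(a): return np.array([[np.cos(a),-np.sin(a),0],[np.sin(a),np.cos(a),0],[0,0,1]])
def Rlie(a): # tin z along (cos a, sin a,0), tin x up
    z=np.array([np.cos(a),np.sin(a),0]);x=np.array([0,0,1.]);return np.c_[x,np.cross(z,x),z]
def pick(cam,c,label,xyz,tol=45):
    best=None
    px=proj(c,[xyz])[0]
    for d in bot.outline_of(cam,label):
        m=d["mask"]
        if m.sum()<30: continue
        ys,xs=np.nonzero(m); e=np.hypot(xs.mean()-px[0],ys.mean()-px[1])
        if e<tol and (best is None or e<best[0]): best=(e,m,d["p"])
    return best
def fit(obs,Rf,x0,y0,z,n=24,a0=None,span=np.pi):
    def cost(v):
        s=0
        for c,m in obs:
            r=sil(c,Rf(v[2]),np.array([v[0],v[1],z])); s+=1-np.minimum(r,m).sum()/np.maximum(r,m).sum()
        return s/len(obs)
    res=[]
    A=[a0] if a0 is not None else np.linspace(0,span*2,n,endpoint=False)
    A=sorted(A,key=lambda a:cost([x0,y0,a]))[:4]
    for a in A:
        r=minimize(cost,[x0,y0,a],method="Nelder-Mead",options=dict(initial_simplex=[[x0,y0,a],[x0+.006,y0,a],[x0,y0+.006,a],[x0,y0,a+.15]],xatol=2e-4,fatol=1e-4,maxiter=120)); res.append((r.fun,*r.x))
    return sorted(res)
E
python3 - <<'E'
from h import *
C={n:bot.camera(n) for n in("scene","side")}
def run(label,xyz,Rf,mid,z,a0=None,span=np.pi):
    obs=[]
    for n,c in C.items():
        b=pick(n,c,label,mid,40)
        if b: obs.append((c,b[1].astype(np.float32))); print(label,n,"err",round(b[0],1),"p",round(b[2],2),b[1].sum())
        else: print(label,n,"none")
    if obs:
        for r in fit(obs,Rf,xyz[0],xyz[1],z,a0=a0,span=span)[:3]: print("  ",np.round(r,4))
run("fallen_tin",(.523,-.025),Rlie,(.535,-.06,.023),.023)
run("standing_tin",(.4675,-.336),Rup,(.4675,-.336,.06),0,span=np.pi/2)
run("row_right",(.625,.085),Rup,(.625,.085,.105),.045,a0=.43)
run("row_mid",(.568,.216),Rup,(.568,.216,.105),.045,a0=.43)
run("row_left",(.506,.347),Rup,(.506,.347,.105),.045,a0=.43)
for n,c in C.items():
    im=cv2.resize(c["pixels"][130:290,120:376] if n=="scene" else c["pixels"][70:330,180:370],None,fx=3 if n=="scene" else 2.2,fy=3 if n=="scene" else 2.2,interpolation=cv2.INTER_CUBIC); cv2.imwrite(f"pics/z_{n}.png",im)
print(bot.sense()["time"])
E
```

```text
fallen_tin scene err 8.2 p 0.81 859
fallen_tin side err 8.5 p 0.92 1110
   [ 0.1057  0.5211 -0.0295  5.0669]
   [ 0.1066  0.5209 -0.0291  5.0713]
   [ 0.1073  0.5214 -0.0286  5.0587]
standing_tin scene err 1.0 p 0.62 928
standing_tin side err 0.7 p 0.79 1031
   [ 0.0831  0.4673 -0.3342  2.6769]
   [ 0.0834  0.4673 -0.3343  2.6807]
   [ 0.0846  0.4672 -0.3341  2.685 ]
row_right scene err 6.3 p 0.82 568
row_right side err 4.3 p 0.58 836
   [0.2862 0.6237 0.0903 0.4912]
row_mid scene err 3.4 p 0.86 558
row_mid side err 1.0 p 0.75 847
   [0.1973 0.5647 0.2201 0.5614]
row_left scene err 4.0 p 0.9 521
row_left side err 1.3 p 0.95 813
   [0.1707 0.5039 0.3531 0.4711]
3.0
```

View pics/z_scene.png

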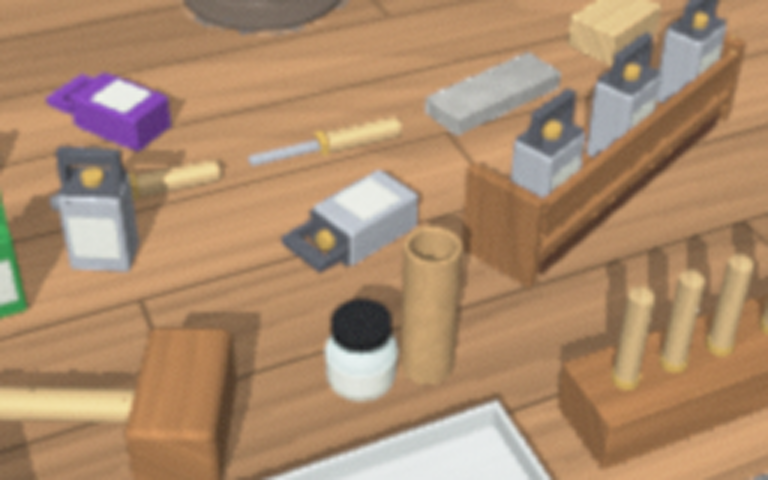

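View pics/z_side.png

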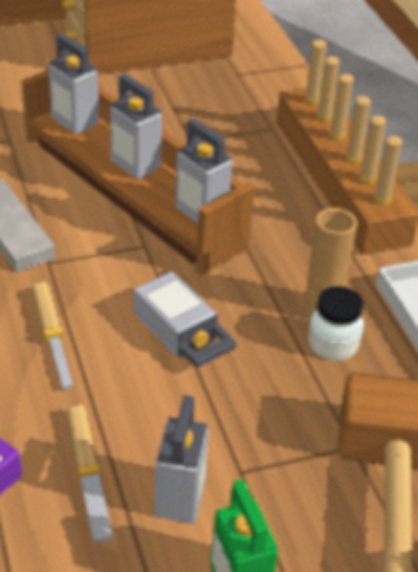

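```bash
cat >> h.py <<'E'
from scipy.spatial.transform import Rotation as Ro
def Rtool(jaw,pitch=0.0):
    """tool pointing down at pitch 0; jaw axis horizontal at angle jaw; pitch about jaw axis (rad)"""
    z=np.array([np.cos(jaw),np.sin(jaw),0]);y=np.array([0,0,-1.]);R=np.c_[np.cross(y,z),y,z]
    return Ro.from_rotvec(z*pitch).as_matrix()@R
def cmd(pos,R):
    s=bot.sense(); R0=s["tcp_rot"]; d=R0.T@(np.asarray(pos)-s["eef_pos"])*100
    w=Ro.from_matrix(R0.T@R).as_rotvec()
    print("t",round(s["time"],2),"pos",np.round(s["eef_pos"],4),"q",np.round(s["joint_positions"],3),"F",np.round(s["contact_force"],1),"w",round(s["gripper_width"],4))
    print("CMD",np.round(d,2).tolist(),np.round(w,3).tolist())
E
python3 -c "
from h import *
cmd([.5505,-.104,.36],Rtool(.355))"
```

```text
t 3.0 pos [0.1445 0.5047 0.4047] q [ 1.292  0.126 -0.04   1.405  0.     1.571] F [-0.1 -0.2 -1. ] w 0.0858
CMD [55.79, 4.47, -47.35] [0.0, 0.937, 0.0]
```

Request:
{"name": "carry_out", "arguments": {"motion": [55.8, 4.5, -47.3, 0, 0.937, 0, 1, 55.8, 4.5, -47.3, 0, 0.937, 0, 1, 55.8, 4.5, -47.3, 0, 0.937, 0, 1, 55.8, 4.5, -47.3, 0, 0.937, 0, 1, 55.8, 4.5, -47.3, 0, 0.937, 0, 1, 55.8, 4.5, -47.3, 0, 0.937, 0, 1, 55.8, 4.5, -47.3, 0, 0.937, 0, 1, 55.8, 4.5, -47.3, 0, 0.937, 0, 1, 55.8, 4.5, -47.3, 0, 0.937, 0, 1, 55.8, 4.5, -47.3, 0, 0.937, 0, 1]}}

```text
time: 3.83
eef_pos: [0.3759, 0.1569, 0.3794]
tcp_rot: [[0.348, 0.001, 0.938], [-0.938, 0.0, 0.348], [-0.0, -1.0, 0.001]]
contact_force: [0.9, 1.2, -0.8]
gripper_width: 0.0856
```

```bash
python3 -c "
from h import *
cmd([.5505,-.104,.36],Rtool(.355))"
```

```text
t 3.83 pos [0.3759 0.1569 0.3794] q [ 0.395 -0.096 -0.32   1.345  0.     1.611] F [ 0.9  1.2 -0.8] w 0.0856
CMD [30.53, 1.94, 7.3] [-0.001, -0.0, -0.0]
```

Request:
{"name": "carry_out", "arguments": {"motion": [30.5, 1.9, 7.3, 0, 0, 0, 1, 30.5, 1.9, 7.3, 0, 0, 0, 1, 30.5, 1.9, 7.3, 0, 0, 0, 1, 30.5, 1.9, 7.3, 0, 0, 0, 1, 30.5, 1.9, 7.3, 0, 0, 0, 1, 30.5, 1.9, 7.3, 0, 0, 0, 1, 30.5, 1.9, 7.3, 0, 0, 0, 1, 30.5, 1.9, 7.3, 0, 0, 0, 1, 30.5, 1.9, 7.3, 0, 0, 0, 1, 30.5, 1.9, 7.3, 0, 0, 0, 1]}}

```text
time: 4.67
eef_pos: [0.5503, -0.1028, 0.3593]
tcp_rot: [[0.345, -0.001, 0.938], [-0.938, 0.0, 0.345], [-0.001, -1.0, -0.001]]
contact_force: [-0.2, 0.8, -0.5]
gripper_width: 0.0852
```

```bash
python3 -c "
from h import *
c=bot.camera('wrist')
b=pick('wrist',c,'fallen_tin',(.54,-.08,.023),120)
print(b and (b[0],b[2],b[1].sum()))
im=c['pixels'].copy()
for v in ((.522,-.027),):
  R=Rlie(-1.216)
  for bx in B:
    p=proj(c,bx@R.T+np.array([v[0],v[1],.023])).astype(int)
    for i in range(8):
      for j in range(i):
        if bin(i^j).count('1')==1: cv2.line(im,tuple(map(int,p[i])),tuple(map(int,p[j])),(0,0,255),1)
cv2.imwrite('pics/w1.png',im)
print([(d['p'],d['point']) for d in bot.spot_point('wrist','fallen_tin')])
if b: print(np.round(fit([(c,b[1].astype(np.float32))],Rlie,.522,-.027,.023,a0=-1.216),4))
cmd([.5505,-.104,.18],Rtool(.355))"
```

```text
(np.float64(7.707914951927222), 0.97, np.int64(8337))
[(0.6, [0.5247, -0.0295, 0.021])]
[[ 0.0542  0.5246 -0.0297 -1.239 ]]
t 4.82 pos [ 0.5494 -0.1009  0.3603] q [-0.182  0.192 -0.058  1.321  0.     1.033] F [-0.2 -0.2 -0.2] w 0.0853
CMD [0.33, 18.03, -0.01] [0.0, 0.001, -0.0]
```

View pics/w1.png

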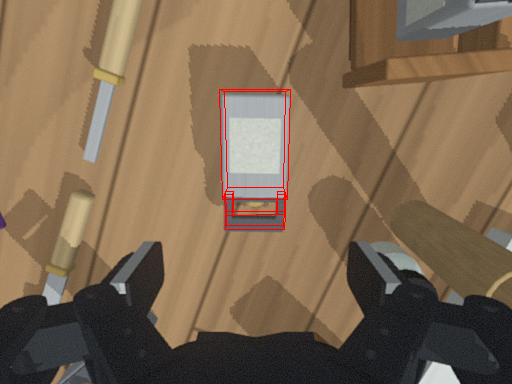

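```bash
python3 -c "
from h import *
cmd([.5513,-.1072,.18],Rtool(.332))"
```

```text
t 4.82 pos [ 0.5494 -0.1009  0.3603] q [-0.182  0.192 -0.058  1.321  0.     1.033] F [-0.2 -0.2 -0.2] w 0.0853
CMD [0.66, 18.03, -0.04] [0.0, 0.024, -0.0]
```

Request:
{"name": "carry_out", "arguments": {"motion": [0.7, 12, 0, 0, 0.024, 0, 1, 0.7, 12, 0, 0, 0.024, 0, 1, 0.7, 12, 0, 0, 0.024, 0, 1, 0.7, 14, 0, 0, 0.024, 0, 1, 0.7, 16, 0, 0, 0.024, 0, 1, 0.7, 18, 0, 0, 0.024, 0, 1, 0.7, 18, 0, 0, 0.024, 0, 1, 0.7, 18, 0, 0, 0.024, 0, 1]}}

```text
time: 5.48
eef_pos: [0.5516, -0.1071, 0.18]
tcp_rot: [[0.326, -0.002, 0.945], [-0.945, 0.0, 0.326], [-0.001, -1.0, -0.002]]
contact_force: [-0.5, -1.1, 1.1]
gripper_width: 0.0852
```

```bash
python3 -c "
from h import *
c=bot.camera('wrist');cv2.imwrite('pics/w2.png',c['pixels'])
cmd([.5513,-.1072,.18],Rtool(.332))"
```

```text
t 5.53 pos [ 0.5523 -0.1075  0.1812] q [-0.192  0.288 -0.342  0.94   0.     1.046] F [ 0.2  0.4 -0.3] w 0.0851
CMD [-0.06, 0.12, -0.09] [-0.001, 0.0, 0.0]
```

View pics/w2.png

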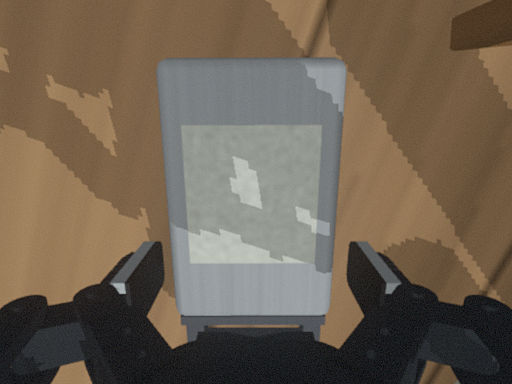

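Request:
{"name": "carry_out", "arguments": {"motion": [0, 0, 0, 0, 0, 0, 0.5, 0, 0, 0, 0, 0, 0, 0, 0, 0, 0, 0, 0, 0, 0, 0, 0, 0, 0, 0, 0, 0, 0, 0, 0, 0, 0, 0, 0, 0, 0, 0, 0, 0, 0, 0, 0, 0, 0, 0, 0, 0, 0, 0, -1, 0, 0, 0, 0, 0, 0, -4, 0, 0, 0, 0, 0, 0, -8, 0, 0, 0, 0, 0]}}

```text
time: 6.37
eef_pos: [0.5508, -0.108, 0.2584]
tcp_rot: [[0.325, -0.007, 0.946], [-0.946, 0.001, 0.325], [-0.003, -1.0, -0.006]]
contact_force: [0.8, 0.1, -4.4]
gripper_width: 0.0614
```

```bash
python3 -c "
from h import *
c=bot.camera('wrist');cv2.imwrite('pics/w3.png',c['pixels'])
cmd([.45,.0,.30],Rtool(1.571))"
```

```text
t 6.42 pos [ 0.5534 -0.1085  0.2691] q [-0.194  0.228 -0.216  1.12   0.     1.046] F [ 3.3 -1.3  3.9] w 0.0612
CMD [-13.61, -3.18, -6.23] [-0.003, -1.24, 0.007]
```

View pics/w3.png

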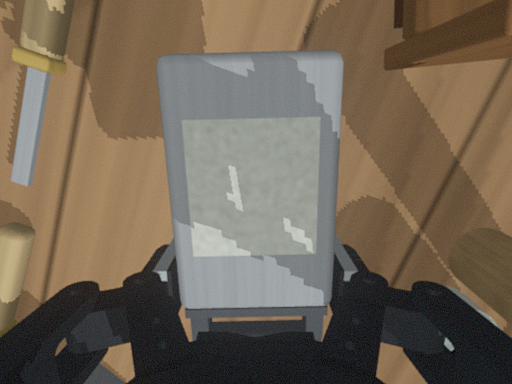

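```bash
python3 - <<'E'
import numpy as np
D=[(.1445,.5047,.4047,.126,-.040),(.5494,-.1009,.3603,.192,-.058),(.5523,-.1075,.1812,.288,-.342),(.5534,-.1085,.2691,.228,-.216),(.3759,.1569,.3794,-.096,-.32)]
A=[];b=[]
for x,y,z,q2,q3 in D:
    e=q2-q3
    A.append([1,np.cos(q2),np.sin(q2),np.cos(e),-np.sin(e),0]);b.append(np.hypot(x,y))
    A.append([0,-np.sin(q2),np.cos(q2),-np.sin(e),-np.cos(e),1]);b.append(z)
A=np.array(A);b=np.array(b)
v,r,k,s=np.linalg.lstsq(A,b,rcond=None);print(np.round(v,3),s,np.round(A@v-b,4))
print("L1",np.hypot(v[1],v[2]),"L2",np.hypot(v[3],v[4]))
E
```

```text
[ 0.001 -0.001  0.531  0.452 -0.081 -0.128] [3.85944968 3.85944968 0.27075241 0.27075241 0.17703471 0.17703471] [ 0.0004 -0.0001  0.0002  0.0003  0.0008 -0.0001 -0.0014 -0.0001  0.
  0.    ]
L1 0.5307410397360394 L2 0.4590026784922922
```

```bash
python3 -c "
from h import *
cmd([.49,-.21,.40],Rtool(.08))"
```

```text
t 6.42 pos [ 0.5534 -0.1085  0.2691] q [-0.194  0.228 -0.216  1.12   0.     1.046] F [ 3.3 -1.3  3.9] w 0.0612
CMD [7.59, -13.13, -9.21] [-0.007, 0.251, 0.003]
```

Request:
{"name": "carry_out", "arguments": {"motion": [7.6, -13.1, -9.2, 0, 0.251, 0, 0, 7.6, -13.1, -9.2, 0, 0.251, 0, 0, 7.6, -13.1, -9.2, 0, 0.251, 0, 0, 7.6, -13.1, -9.2, 0, 0.251, 0, 0, 7.6, -13.1, -9.2, 0, 0.251, 0, 0, 7.6, -13.1, -9.2, 0, 0.251, 0, 0]}}

```text
time: 6.92
eef_pos: [0.4894, -0.2117, 0.3949]
tcp_rot: [[0.077, 0.006, 0.997], [-0.997, -0.003, 0.077], [0.003, -1.0, 0.005]]
contact_force: [0.2, -0.4, -3.7]
gripper_width: 0.0615
```

```bash
cat >> h.py <<'E'
def gp(pos,R): return np.asarray(pos)-.155*R[:,1]   # flange from grasp point
E
python3 -c "
from h import *
for th in (.35,.7,1.05,1.4):
  R=Rtool(.08,-th); cmd(gp([.49,-.21,.25],R),R)"
```

```text
t 6.92 pos [ 0.4894 -0.2117  0.3949] q [-0.408  0.138 -0.047  1.38  -0.     1.086] F [ 0.2 -0.4 -3.7] w 0.0615
CMD [-5.48, -0.09, 0.05] [-0.005, -0.004, -0.347]
t 6.92 pos [ 0.4894 -0.2117  0.3949] q [-0.408  0.138 -0.047  1.38  -0.     1.086] F [ 0.2 -0.4 -3.7] w 0.0615
CMD [-10.16, 2.6, 0.03] [-0.004, -0.005, -0.697]
t 6.92 pos [ 0.4894 -0.2117  0.3949] q [-0.408  0.138 -0.047  1.38  -0.     1.086] F [ 0.2 -0.4 -3.7] w 0.0615
CMD [-13.63, 6.74, -0.01] [-0.003, -0.006, -1.047]
t 6.92 pos [ 0.4894 -0.2117  0.3949] q [-0.408  0.138 -0.047  1.38  -0.     1.086] F [ 0.2 -0.4 -3.7] w 0.0615
CMD [-15.48, 11.81, -0.04] [-0.002, -0.006, -1.397]
```

Request:
{"name": "carry_out", "arguments": {"motion": [-5.5, -0.1, 0, 0, 0, -0.35, 0, -5.5, -0.1, 0, 0, 0, -0.35, 0, -5.5, -0.1, 0, 0, 0, -0.35, 0, -10.2, 2.6, 0, 0, 0, -0.7, 0, -10.2, 2.6, 0, 0, 0, -0.7, 0, -10.2, 2.6, 0, 0, 0, -0.7, 0, -13.6, 6.7, 0, 0, 0, -1.05, 0, -13.6, 6.7, 0, 0, 0, -1.05, 0, -13.6, 6.7, 0, 0, 0, -1.05, 0, -13.6, 6.7, 0, 0, 0, -1.05, 0]}}

```text
time: 7.75
eef_pos: [0.4784, -0.0724, 0.3203]
tcp_rot: [[0.047, 0.07, 0.996], [-0.495, -0.865, 0.084], [0.868, -0.497, -0.006]]
contact_force: [-0.0, 1.2, -4.5]
gripper_width: 0.0613
```

```bash
python3 -c "
from h import *
for th in (1.4,):
  R=Rtool(.08,-th); cmd(gp([.49,-.21,.25],R),R)
for n in ('scene','side'): cv2.imwrite(f'pics/{n}1.png',bot.camera(n)['pixels'])
"
```

```text
t 7.75 pos [ 0.4784 -0.0724  0.3203] q [ 0.071  0.063 -0.433  1.058 -1.05   1.544] F [-0.   1.2 -4.5] w 0.0613
CMD [-4.54, 0.91, 0.09] [-0.002, 0.007, -0.35]
```

View pics/side1.png

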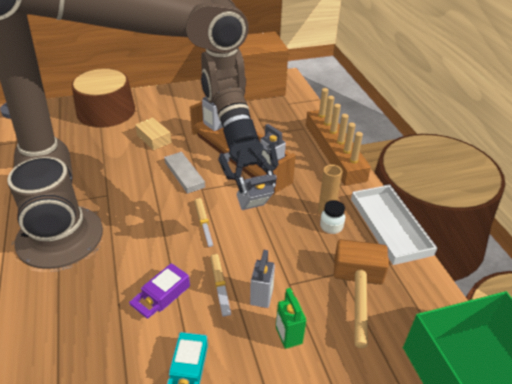

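View pics/scene1.png

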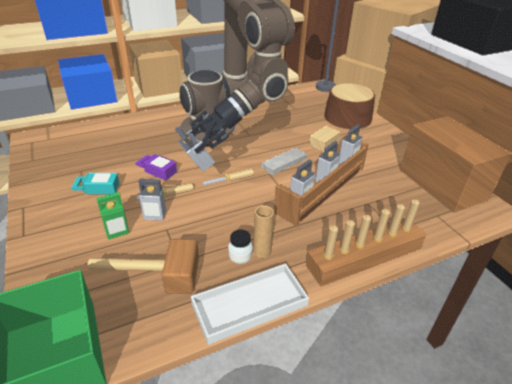

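Request:
{"name": "carry_out", "arguments": {"motion": [-4.5, 0.9, 0, 0, 0, -0.35, 0, -4.5, 0.9, 0, 0, 0, -0.35, 0, -4.5, 0.9, 0, 0, 0, -0.35, 0, -4.5, 0.9, 0, 0, 0, -0.35, 0, -4.5, 0.9, 0, 0, 0, -0.35, 0]}}

```text
time: 8.27
eef_pos: [0.4787, -0.0601, 0.2801]
tcp_rot: [[0.014, 0.077, 0.997], [-0.175, -0.982, 0.078], [0.985, -0.175, -0.001]]
contact_force: [0.7, -0.7, -3.7]
gripper_width: 0.0612
```

```bash
python3 -c "
from h import *
R=Rtool(.08,-1.4); 
for z in (.11,.087): cmd(gp([.48,-.215,z],R),R)
for n in ('scene','side'): 
  c=bot.camera(n); cv2.imwrite(f'pics/{n}2.png',cv2.resize(c['pixels'][100:260,120:280],None,fx=3.5,fy=3.5,interpolation=cv2.INTER_CUBIC) if n=='scene' else cv2.resize(c['pixels'][60:250,170:330],None,fx=3,fy=3,interpolation=cv2.INTER_CUBIC))
print(bot.sense()['tcp_rot'])
"
```

```text
t 8.27 pos [ 0.4787 -0.0601  0.2801] q [ 0.127  0.207 -0.466  1.163 -1.388  1.839] F [ 0.7 -0.7 -3.7] w 0.0612
CMD [-14.12, 2.69, -1.09] [0.002, 0.0, -0.005]
t 8.27 pos [ 0.4787 -0.0601  0.2801] q [ 0.127  0.207 -0.466  1.163 -1.388  1.839] F [ 0.7 -0.7 -3.7] w 0.0612
CMD [-16.38, 3.1, -1.09] [0.002, 0.0, -0.005]
[[ 0.01075829  0.07765499  0.99692224]
 [-0.17371878 -0.98167425  0.07834194]
 [ 0.98473654 -0.17402694  0.00292899]]
```

View pics/side2.png

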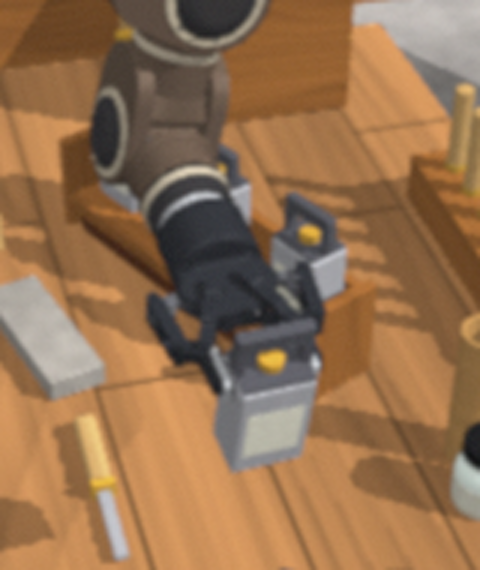

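Request:
{"name": "carry_out", "arguments": {"motion": [-4, 0.9, -1, 0, 0, -0.03, 0, -8, 1.6, -1, 0, 0, -0.03, 0, -12, 2.3, -1.1, 0, 0, -0.03, 0, -13.5, 2.6, -1.1, 0, 0, -0.03, 0, -14.3, 2.7, -1.1, 0, 0, -0.03, 0, -15, 2.85, -1.1, 0, 0, -0.03, 0, -15.5, 2.95, -1.1, 0, 0, -0.03, 0, -15.5, 2.95, -1.1, 0, 0, -0.03, 0]}}

```text
time: 9.03
eef_pos: [0.4679, -0.0636, 0.1235]
tcp_rot: [[0.009, 0.079, 0.997], [-0.141, -0.987, 0.079], [0.99, -0.141, 0.002]]
contact_force: [-0.2, -0.3, -4.1]
gripper_width: 0.0611
```

```bash
python3 -c "
from h import *
R=Rtool(.08,-1.43)
for z in (.087,.085): cmd(gp([.48,-.215,z],R),R)
for n in ('scene','side'): 
  c=bot.camera(n); cv2.imwrite(f'pics/{n}3.png',cv2.resize(c['pixels'][100:260,120:280],None,fx=3.5,fy=3.5,interpolation=cv2.INTER_CUBIC) if n=='scene' else cv2.resize(c['pixels'][90:280,170:330],None,fx=3,fy=3,interpolation=cv2.INTER_CUBIC))
"
```

```text
t 9.03 pos [ 0.4679 -0.0636  0.1235] q [ 0.123  0.404 -0.639  0.825 -1.423  1.873] F [-0.2 -0.3 -4.1] w 0.0611
CMD [-1.48, 0.05, -0.01] [0.0, -0.002, -0.001]
t 9.03 pos [ 0.4679 -0.0636  0.1235] q [ 0.123  0.404 -0.639  0.825 -1.423  1.873] F [-0.2 -0.3 -4.1] w 0.0611
CMD [-1.68, 0.08, -0.01] [0.0, -0.002, -0.001]
```

View pics/side3.png

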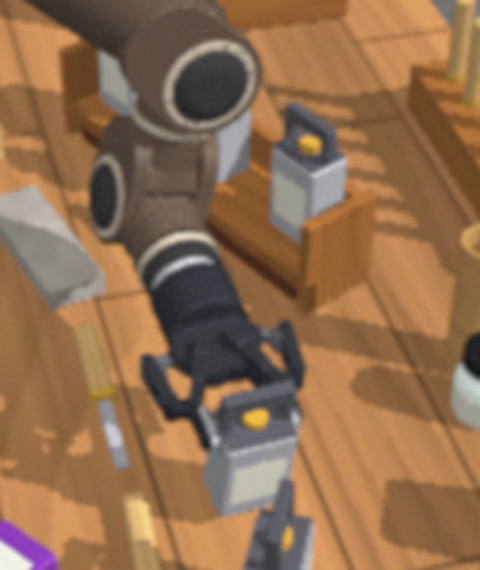

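View pics/scene3.png

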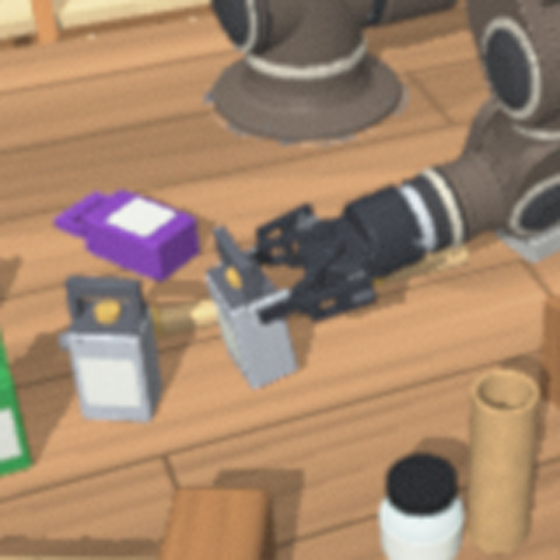

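Request:
{"name": "carry_out", "arguments": {"motion": [-0.7, 0.05, 0, 0, 0, 0, 0, -1.1, 0.05, 0, 0, 0, 0, 0, -1.4, 0.05, 0, 0, 0, 0, 0, -1.5, 0.05, 0, 0, 0, 0, 0, -1.5, 0.05, 0, 0, 0, 0, 0]}}

```text
time: 9.55
eef_pos: [0.4673, -0.0618, 0.1094]
tcp_rot: [[0.012, 0.082, 0.997], [-0.133, -0.988, 0.083], [0.991, -0.134, -0.001]]
contact_force: [-6.5, 3.8, 12.4]
gripper_width: 0.0615
```

Request:
{"name": "carry_out", "arguments": {"motion": [0, 0, 0, 0, 0, 0, 0.85, 0, 0, 0, 0, 0, 0, 1, 0, 0, 0, 0, 0, 0, 1, 0, 0, 0, 0, 0, 0, 1, 0, 0, 0, 0, 0, 0, 1, 0, 0, 0, 0, 0, 0, 1]}}

```text
time: 10.05
eef_pos: [0.4672, -0.062, 0.1079]
tcp_rot: [[0.011, 0.079, 0.997], [-0.14, -0.987, 0.08], [0.99, -0.14, 0.0]]
contact_force: [0.8, -0.1, 0.4]
gripper_width: 0.0849
```

```bash
python3 -c "
from h import *
cmd([.48,-.215,.2],Rtool(.08,-1.43))
for n in ('scene','side'): 
  c=bot.camera(n); cv2.imwrite(f'pics/{n}4.png',cv2.resize(c['pixels'][100:260,120:280],None,fx=3.5,fy=3.5,interpolation=cv2.INTER_CUBIC) if n=='scene' else cv2.resize(c['pixels'][120:330,170:330],None,fx=2.8,fy=2.8,interpolation=cv2.INTER_CUBIC))
"
```

```text
t 10.05 pos [ 0.4672 -0.062   0.1079] q [ 0.127  0.435 -0.642  0.816 -1.422  1.896] F [ 0.8 -0.1  0.4] w 0.0849
CMD [11.27, 13.91, 0.05] [0.0, -0.0, 0.0]
```

View pics/scene4.png

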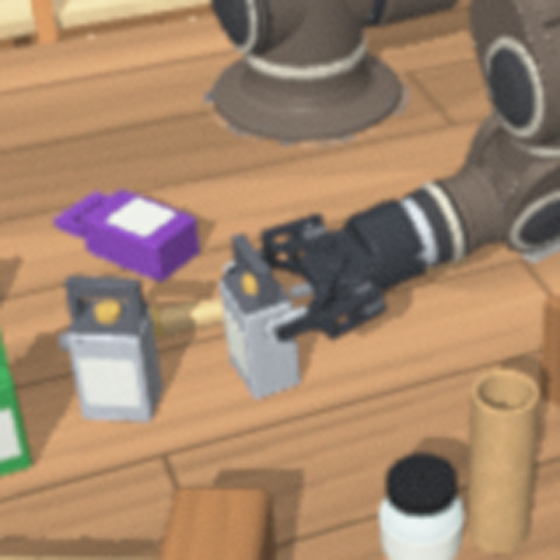

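View pics/side4.png

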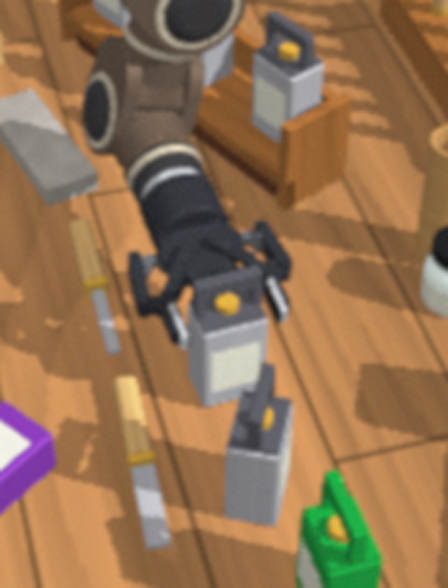

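Request:
{"name": "carry_out", "arguments": {"motion": [2, -0.4, 0, 0, 0, 0, 1, 6, -1, 0, 0, 0, 0, 1, 10, -1.6, 0, 0, 0, 0, 1, 14, -2.2, 0, 0, 0, 0, 1, 17, -2.6, 0, 0, 0, 0, 1, 17, -2.6, 0, 0, 0, 0, 1]}}

```text
time: 10.65
eef_pos: [0.4681, -0.06, 0.2859]
tcp_rot: [[0.002, 0.081, 0.997], [-0.139, -0.987, 0.081], [0.99, -0.139, 0.009]]
contact_force: [0.5, -0.2, -0.6]
gripper_width: 0.0853
```

```bash
python3 -c "
from h import *
C={n:bot.camera(n) for n in ('scene','side')}
obs=[]
for n,c in C.items():
    b=pick(n,c,'fallen_tin',(.48,-.215,.06),40) or pick(n,c,'standing_tin',(.48,-.215,.06),25)
    if b: obs.append((c,b[1].astype(np.float32))); print(n,b[0],b[2],b[1].sum())
    print([(round(d['p'],2),np.round(d['point'],3).tolist()) for d in bot.spot_point(n,'fallen_tin')+bot.spot_point(n,'standing_tin')])
if obs: print(np.round(fit(obs,Rup,.48,-.22,0,span=np.pi/2),4))
# pose above fallen tin, jaw along tin x (h dir = -1.49)
for j in (-1.49,1.65): 
  cmd([.43,-.2,.36],Rtool(j)); cmd([.43,-.2,.36],Rtool(.08))
"
```

```text
scene 2.253685694018236 0.61 703
[(0.96, [0.478, -0.204, 0.001]), (0.86, [0.287, -0.234, 0.02]), (0.83, [0.282, -0.418, 0.028]), (0.84, [0.494, -0.455, 0.002]), (0.73, [0.471, -0.334, -0.001])]
side 4.09426907563624 0.56 1163
[(0.8, [0.479, -0.205, -0.002]), (0.78, [0.288, -0.418, 0.028]), (0.56, [0.291, -0.236, 0.024]), (0.81, [0.496, -0.453, -0.0]), (0.61, [0.469, -0.336, 0.001])]
[[ 0.0849  0.4758 -0.2072  1.5542]
 [ 0.1618  0.4755 -0.2069  1.1423]
 [ 0.1625  0.4756 -0.207   1.1401]
 [ 0.1629  0.4756 -0.2062  1.1381]]
t 11.05 pos [ 0.4667 -0.0601  0.2786] q [ 0.131  0.216 -0.478  1.227 -1.421  1.922] F [-0.   0.1  1.1] w 0.0857
CMD [9.96, 12.38, -4.8] [-1.103, 1.274, 1.107]
t 11.05 pos [ 0.4667 -0.0601  0.2786] q [ 0.131  0.216 -0.478  1.227 -1.421  1.922] F [-0.   0.1  1.1] w 0.0857
CMD [9.96, 12.38, -4.8] [0.002, 0.002, 1.43]
t 11.05 pos [ 0.4667 -0.0601  0.2786] q [ 0.131  0.216 -0.478  1.227 -1.421  1.922] F [-0.   0.1  1.1] w 0.0857
CMD [9.96, 12.38, -4.8] [1.106, -1.27, 1.103]
t 11.05 pos [ 0.4667 -0.0601  0.2786] q [ 0.131  0.216 -0.478  1.227 -1.421  1.922] F [-0.   0.1  1.1] w 0.0857
CMD [9.96, 12.38, -4.8] [0.002, 0.002, 1.43]
```

```bash
python3 -c "
from h import *
cmd([.476,-.206,.37],Rtool(1.554))
"
```

```text
t 11.05 pos [ 0.4667 -0.0601  0.2786] q [ 0.131  0.216 -0.478  1.227 -1.421  1.922] F [-0.   0.1  1.1] w 0.0857
CMD [11.1, 13.19, -0.27] [1.04, -1.195, 1.143]
```

Request:
{"name": "carry_out", "arguments": {"motion": [11.1, -1, -0.3, 0, 0, 0.1, 1, 11.1, 5, -0.3, 1.04, -1.195, 1.143, 1, 11.1, 13.2, -0.3, 1.04, -1.195, 1.143, 1, 11.1, 13.2, -0.3, 1.04, -1.195, 1.143, 1, 11.1, 13.2, -0.3, 1.04, -1.195, 1.143, 1, 11.1, 13.2, -0.3, 1.04, -1.195, 1.143, 1, 11.1, 13.2, -0.3, 1.04, -1.195, 1.143, 1, 11.1, 13.2, -0.3, 1.04, -1.195, 1.143, 1, 11.1, 13.2, -0.3, 1.04, -1.195, 1.143, 1, 11.1, 13.2, -0.3, 1.04, -1.195, 1.143, 1]}}

```text
time: 11.88
eef_pos: [0.4749, -0.2072, 0.3712]
tcp_rot: [[0.577, 0.276, 0.769], [-0.462, -0.666, 0.586], [0.673, -0.693, -0.257]]
contact_force: [0.5, -0.4, -1.4]
gripper_width: 0.0852
```

```bash
python3 -c "
from h import *
cmd([.476,-.206,.37],Rtool(1.554))
"
```

```text
t 11.88 pos [ 0.4749 -0.2072  0.3712] q [-0.278 -0.134 -0.505  0.626 -0.6    0.354] F [ 0.5 -0.4 -1.4] w 0.0852
CMD [-0.07, 0.03, 0.18] [0.57, -0.753, 0.597]
```

Request:
{"name": "carry_out", "arguments": {"motion": [0, 0, 0.1, 0.57, -0.753, 0.597, 1, 0, 0, 0.1, 0.57, -0.753, 0.597, 1, 0, 0, 0.1, 0.57, -0.753, 0.597, 1, 0, 0, 0.1, 0.57, -0.753, 0.597, 1, 0, 0, 0.1, 0.57, -0.753, 0.597, 1, 0, 0, 0.1, 0.57, -0.753, 0.597, 1, 0, 0, 0.1, 0.57, -0.753, 0.597, 1, 0, 0, 0.1, 0.57, -0.753, 0.597, 1, 0, 0, 0.1, 0.57, -0.753, 0.597, 1, 0, 0, 0.1, 0.57, -0.753, 0.597, 1]}}

```text
time: 12.72
eef_pos: [0.477, -0.2062, 0.3691]
tcp_rot: [[1.0, -0.005, 0.018], [-0.018, 0.001, 1.0], [-0.005, -1.0, 0.001]]
contact_force: [0.2, -0.3, -1.2]
gripper_width: 0.0854
```

```bash
cat >> h.py <<'E'
def draw(c,R,t,name):
  im=c['pixels'].copy()
  for bx in B:
    p=proj(c,bx@R.T+np.asarray(t)).astype(int)
    for i in range(8):
      for j in range(i):
        if bin(i^j).count('1')==1: cv2.line(im,tuple(map(int,p[i])),tuple(map(int,p[j])),(0,0,255),1)
  cv2.imwrite(name,im)
E
python3 -c "
from h import *
c=bot.camera('wrist')
draw(c,Rup(1.554),[.476,-.206,0],'pics/w5.png')
b=pick('wrist',c,'standing_tin',(.476,-.206,.07),150)
print(b and (b[0],b[2],b[1].sum()))
if b: print(np.round(fit([(c,b[1].astype(np.float32))],Rup,.476,-.206,0,a0=1.554),4))
cmd([.476,-.206,.285],Rtool(1.554))
"
```

```text
None
t 12.82 pos [ 0.477  -0.206   0.3697] q [-0.407  0.116 -0.127  1.325 -0.003 -0.386] F [-0.7 -0.1  0.3] w 0.0857
CMD [-0.12, 8.47, 0.04] [0.004, -0.005, 0.001]
```

View pics/w5.png

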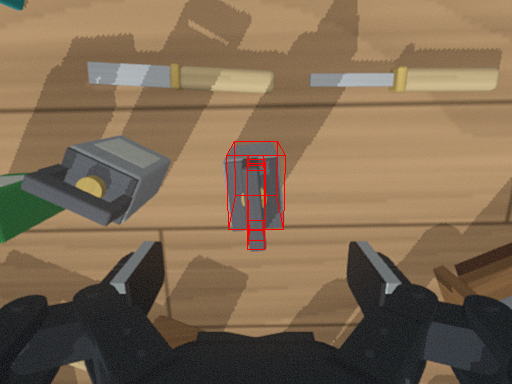

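Request:
{"name": "carry_out", "arguments": {"motion": [-0.1, 4, 0, 0, -0.005, 0, 0.6, -0.1, 7, 0, 0, -0.005, 0, 0.6, -0.1, 8.2, 0, 0, -0.005, 0, 0.6, -0.1, 8.2, 0, 0, -0.005, 0, 0.6, -0.1, 8.2, 0, 0, -0.005, 0, 0, -0.1, 8.2, 0, 0, -0.005, 0, 0, -0.1, 8.2, 0, 0, -0.005, 0, 0, -0.1, 8.2, 0, 0, -0.005, 0, 0, -0.1, 8.2, 0, 0, -0.005, 0, 0, -0.1, 8.2, 0, 0, -0.005, 0, 0]}}

```text
time: 13.65
eef_pos: [0.4762, -0.206, 0.2909]
tcp_rot: [[1.0, 0.005, 0.014], [-0.014, -0.005, 1.0], [0.005, -1.0, -0.005]]
contact_force: [-0.4, -0.2, 6.2]
gripper_width: 0.0106
```

Request:
{"name": "carry_out", "arguments": {"motion": [0, -0.5, 0, 0, 0, 0, 0, 0, -4, 0, 0, 0, 0, 0, 0, -8, 0, 0, 0, 0, 0, 0, -12, 0, 0, 0, 0, 0, 0, -12, 0, 0, 0, 0, 0]}}

```text
time: 14.07
eef_pos: [0.4759, -0.2056, 0.4169]
tcp_rot: [[1.0, 0.012, 0.014], [-0.014, -0.007, 1.0], [0.012, -1.0, -0.007]]
contact_force: [-0.4, -0.2, -2.8]
gripper_width: 0.0106
```

```bash
cat >> h.py <<'E'
LOC={'row_right':(0.010,-.144),'row_mid':(.010,0),'row_left':(.010,.144),'gap_right':(.010,-.072),'gap_left':(.010,.072),'shelf':(0,0)}
def shelffit(cams,reps=2,z0=None):
    P=[];Q=[];N=[]
    for n in cams:
        for k in range(reps):
            bot.camera(n)
            for l,loc in LOC.items():
                for d in bot.spot_point(n,l):
                    if d['p']>.5:
                        g=np.array([.5555,.212])+Rup(.426)[:2,:2]@np.array(loc)
                        if np.linalg.norm(d['point'][:2]-g)<.02: P.append(loc);Q.append(d['point'][:2]);N.append((n,l)); break
    P=np.array(P);Q=np.array(Q)
    for it in range(2):
        a=P-P.mean(0);b=Q-Q.mean(0);th=np.arctan2((a[:,0]*b[:,1]-a[:,1]*b[:,0]).sum(),(a*b).sum());t=Q.mean(0)-Rup(th)[:2,:2]@P.mean(0)
        e=Q-(P@Rup(th)[:2,:2].T+t)
    print('n',len(P),'shelf',np.round(t,4),'yaw',round(th,4),'rms',np.sqrt((e**2).sum(1).mean()))
    for l in ('gap_right','gap_left'): print(l,np.round(Rup(th)[:2,:2]@np.array(LOC[l])+t,4))
    for k in range(len(N)): print(N[k],np.round(e[k]*1000,1),end=';')
    print()
E
python3 -c "
from h import *
shelffit(['scene','side'],2)
c=bot.camera('wrist');cv2.imwrite('pics/w6.png',c['pixels'])
cmd([.42,.0,.50],Rtool(.426))
"
```

```text
n 22 shelf [0.557  0.2136] yaw 0.4242 rms 0.0029221387255605642
gap_right [0.5957 0.1521]
gap_left [0.5364 0.2834]
('scene', 'row_right') [-1.9  0.8];('scene', 'row_mid') [-0.6  0.1];('scene', 'row_left') [-1.5 -1.6];('scene', 'gap_right') [-4.1  1.9];('scene', 'gap_left') [2.5 1.8];('scene', 'row_right') [-1.9  2.2];('scene', 'row_mid') [ 1.7 -1.4];('scene', 'row_left') [ 2.8 -2.1];('scene', 'gap_right') [-0.5  0.5];('scene', 'gap_left') [3.3 0.2];('scene', 'shelf') [-3.5 -0.5];('side', 'row_right') [1.2 0.7];('side', 'row_left') [-1.7 -0.5];('side', 'gap_right') [ 2.9 -3.4];('side', 'gap_left') [ 0.4 -1.1];('side', 'shelf') [-0.1 -0.3];('side', 'row_right') [1.5 1.2];('side', 'row_mid') [ 2.6 -1.7];('side', 'row_left') [-2.   1.4];('side', 'gap_right') [ 2.9 -4.1];('side', 'gap_left') [-0.7  3.7];('side', 'shelf') [-3.   2.2];
t 15.52 pos [ 0.4754 -0.2054  0.409 ] q [-0.407  0.111 -0.047  1.41  -0.002 -0.394] F [-0.7  0.5 -4.1] w 0.0105
CMD [-5.8, -9.17, 20.43] [0.002, 1.131, 0.003]
```

View pics/w6.png

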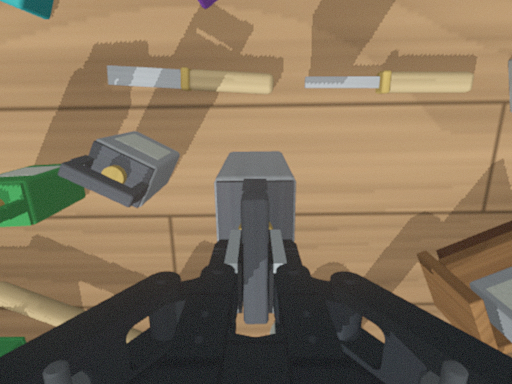

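```bash
python3 -c "
from h import *
cmd([.531,.281,.51],Rtool(.424))
"
```

```text
t 15.52 pos [ 0.4754 -0.2054  0.409 ] q [-0.407  0.111 -0.047  1.41  -0.002 -0.394] F [-0.7  0.5 -4.1] w 0.0105
CMD [4.91, -10.24, 48.68] [0.002, 1.133, 0.003]
```

Request:
{"name": "carry_out", "arguments": {"motion": [0, -6, 3, 0, 0.3, 0, 0, -2, -10.2, 9, 0, 1.13, 0, 0, -2, -10.2, 20, 0, 1.13, 0, 0, -2, -10.2, 20, 0, 1.13, 0, 0, 0, -10.2, 30, 0, 1.13, 0, 0, 0, -10.2, 30, 0, 1.13, 0, 0, 0, -10.2, 30, 0, 1.13, 0, 0, 0, -10.2, 33, 0, 1.13, 0, 0, 0, -10.2, 36, 0, 1.13, 0, 0, 0, -10.2, 39, 0, 1.13, 0, 0]}}

```text
time: 16.35
eef_pos: [0.4787, 0.135, 0.5087]
tcp_rot: [[0.417, 0.003, 0.909], [-0.909, -0.003, 0.417], [0.004, -1.0, 0.001]]
contact_force: [0.5, -0.5, -4.3]
gripper_width: 0.0106
```

```bash
python3 -c "
from h import *
cmd([.531,.281,.51],Rtool(.424))
"
```

```text
t 16.35 pos [0.4787 0.135  0.5087] q [ 0.276  0.096  0.156  1.629 -0.004  1.417] F [ 0.5 -0.5 -4.3] w 0.0106
CMD [-11.09, -0.16, 10.83] [-0.001, 0.006, 0.004]
```

Request:
{"name": "carry_out", "arguments": {"motion": [-11.1, -0.2, 10.8, 0, 0.006, 0, 0, -11.1, -0.2, 10.8, 0, 0.006, 0, 0, -11.1, -0.2, 10.8, 0, 0.006, 0, 0, -11.1, -0.2, 10.8, 0, 0.006, 0, 0, -11.1, -0.2, 10.8, 0, 0.006, 0, 0, -11.1, -0.2, 10.8, 0, 0.006, 0, 0]}}

```text
time: 16.85
eef_pos: [0.5307, 0.2815, 0.5083]
tcp_rot: [[0.419, 0.0, 0.908], [-0.908, -0.004, 0.419], [0.004, -1.0, -0.002]]
contact_force: [0.5, -0.6, -3.8]
gripper_width: 0.0108
```

```bash
python3 -c "
from h import *
cmd([.531,.281,.51],Rtool(.424))
cmd([.531,.281,.345],Rtool(.424))
for n in ('scene','side','wrist'): 
  c=bot.camera(n); cv2.imwrite(f'pics/{n}7.png',cv2.resize(c['pixels'][70:250,250:400],None,fx=3.3,fy=3.3,interpolation=cv2.INTER_CUBIC) if n=='scene' else cv2.resize(c['pixels'][20:220,150:320],None,fx=3,fy=3,interpolation=cv2.INTER_CUBIC) if n=='side' else c['pixels'])
"
```

```text
t 16.85 pos [0.5307 0.2815 0.5083] q [ 0.489  0.309  0.419  1.683 -0.004  1.627] F [ 0.5 -0.6 -3.8] w 0.0108
CMD [0.06, -0.17, 0.0] [0.002, 0.008, 0.004]
t 16.85 pos [0.5307 0.2815 0.5083] q [ 0.489  0.309  0.419  1.683 -0.004  1.627] F [ 0.5 -0.6 -3.8] w 0.0108
CMD [-0.0, 16.33, 0.03] [0.002, 0.008, 0.004]
```

View pics/scene7.png

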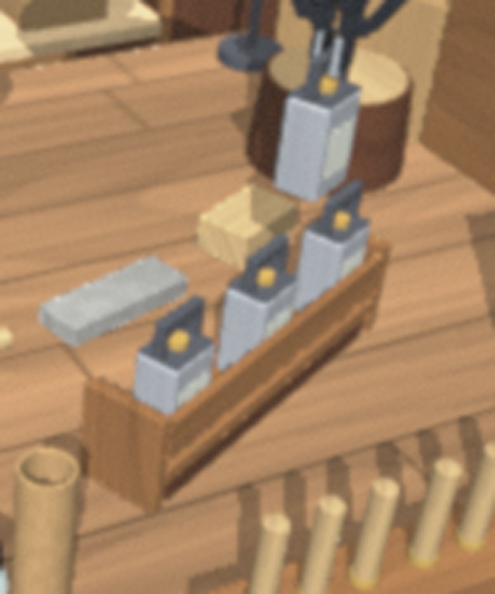

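View pics/side7.png

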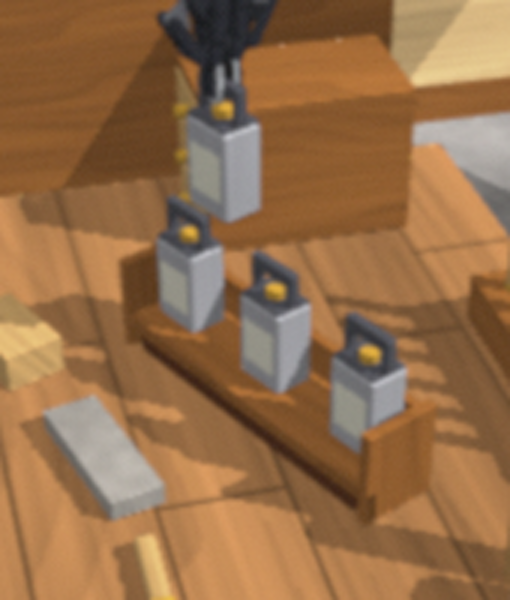

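View pics/wrist7.png

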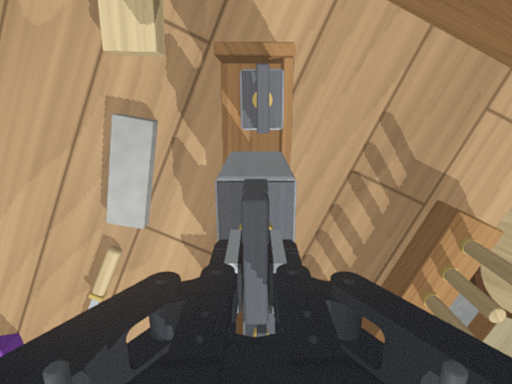

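Request:
{"name": "carry_out", "arguments": {"motion": [0, 4, 0, 0, 0.006, 0, 0, 0, 8, 0, 0, 0.006, 0, 0, 0, 11, 0, 0, 0.006, 0, 0, 0, 13, 0, 0, 0.006, 0, 0, 0, 14.5, 0, 0, 0.006, 0, 0, 0, 15.5, 0, 0, 0.006, 0, 0, 0, 16.3, 0, 0, 0.006, 0, 0, 0, 16.3, 0, 0, 0.006, 0, 0]}}

```text
time: 17.67
eef_pos: [0.5302, 0.2782, 0.3461]
tcp_rot: [[0.41, 0.001, 0.912], [-0.912, -0.004, 0.41], [0.004, -1.0, -0.001]]
contact_force: [-0.4, -0.7, -4.1]
gripper_width: 0.011
```

```bash
python3 -c "
from h import *
cmd([.531,.281,.335],Rtool(.424))
for n in ('scene','side','wrist'): 
  c=bot.camera(n); cv2.imwrite(f'pics/{n}8.png',cv2.resize(c['pixels'][70:250,250:400],None,fx=3.3,fy=3.3,interpolation=cv2.INTER_CUBIC) if n=='scene' else cv2.resize(c['pixels'][20:220,150:320],None,fx=3,fy=3,interpolation=cv2.INTER_CUBIC) if n=='side' else c['pixels'])
"
```

```text
t 17.67 pos [0.5302 0.2782 0.3461] q [ 0.484  0.271  0.011  1.312 -0.004  1.632] F [-0.4 -0.7 -4.1] w 0.011
CMD [-0.22, 1.11, 0.19] [0.001, -0.002, 0.004]
```

View pics/scene8.png

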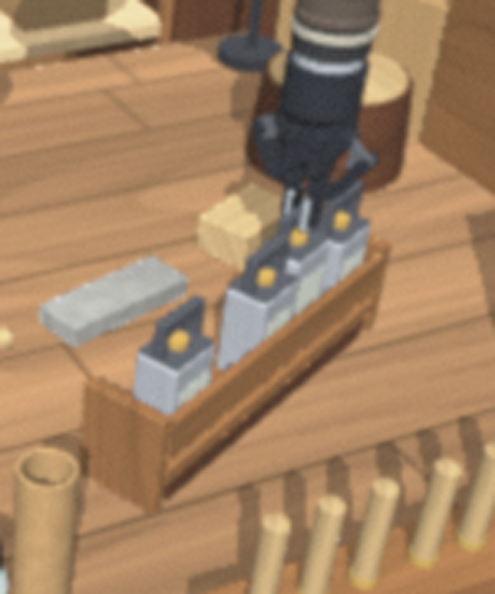

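View pics/side8.png

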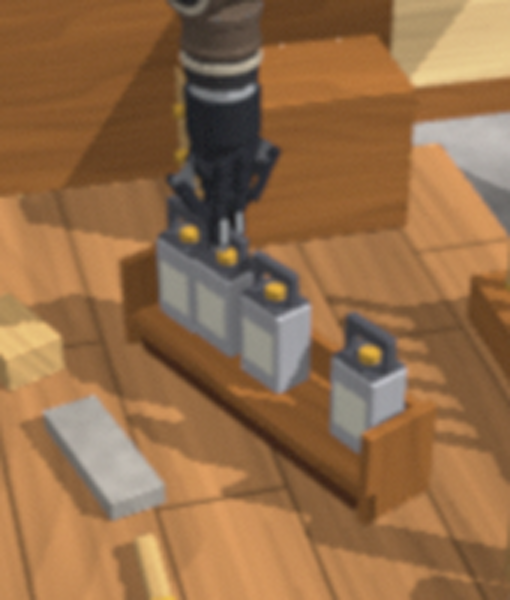

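View pics/wrist8.png

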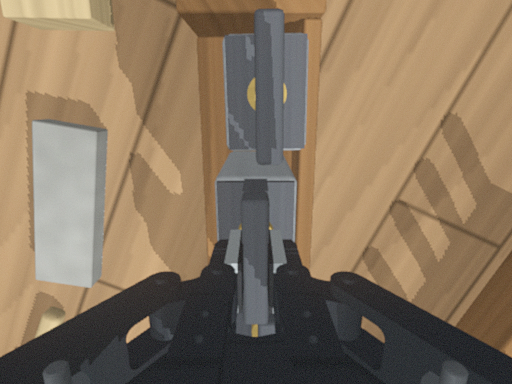

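Request:
{"name": "carry_out", "arguments": {"motion": [-0.2, 0.5, 0, 0, 0, 0, 0, -0.2, 0.8, 0, 0, 0, 0, 0, -0.2, 0.9, 0, 0, 0, 0, 0, -0.2, 0.9, 0.3, 0, 0, 0, 0, -0.2, 0.9, 0.5, 0, 0, 0, 0, -0.2, 0.9, 0.6, 0, 0, 0, 0, -0.2, 0.9, 0.7, 0, 0, 0, 0, -0.2, 0.9, 0.7, 0, 0, 0, 0]}}

```text
time: 18.48
eef_pos: [0.5362, 0.2839, 0.3379]
tcp_rot: [[0.411, 0.002, 0.912], [-0.912, -0.003, 0.411], [0.003, -1.0, 0.001]]
contact_force: [-0.5, -0.5, -4.7]
gripper_width: 0.0107
```

```bash
python3 -c "
from h import *
cmd([.5364,.2834,.335],Rtool(.424))
s=bot.sense();print(s['tcp_rot'].T@s['contact_force'])
for n in ('scene','side'): 
  c=bot.camera(n); cv2.imwrite(f'pics/{n}9.png',cv2.resize(c['pixels'][70:250,250:400],None,fx=3.3,fy=3.3,interpolation=cv2.INTER_CUBIC) if n=='scene' else cv2.resize(c['pixels'][50:190,180:300],None,fx=4.2,fy=4.2,interpolation=cv2.INTER_CUBIC) if n=='side' else c['pixels'])
"
```

```text
t 18.48 pos [0.5362 0.2839 0.3379] q [ 0.488  0.287  0.014  1.297 -0.004  1.635] F [-0.5 -0.5 -4.7] w 0.0107
CMD [0.05, 0.29, -0.01] [-0.001, -0.001, 0.003]
[ 0.24538476  4.73674355 -0.70549848]
```

View pics/side9.png

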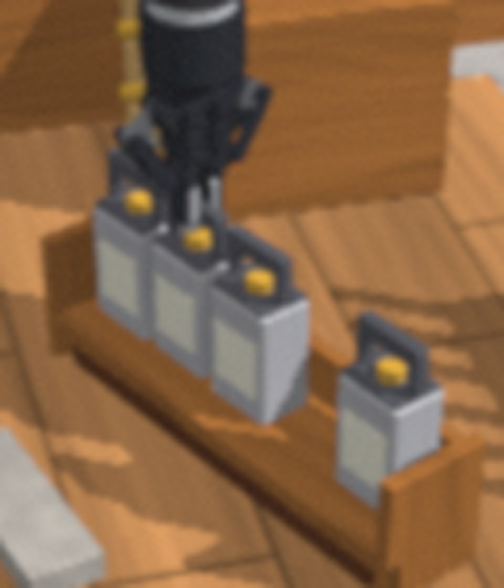

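Request:
{"name": "carry_out", "arguments": {"motion": [0, 0.1, 0.2, 0, 0, 0, 0, 0, 0.2, 0.3, 0, 0, 0, 0, 0, 0.25, 0.4, 0, 0, 0, 0, 0, 0.25, 0.4, 0, 0, 0, 0]}}

```text
time: 18.92
eef_pos: [0.5382, 0.2848, 0.3361]
tcp_rot: [[0.411, -0.001, 0.912], [-0.912, -0.004, 0.411], [0.003, -1.0, -0.003]]
contact_force: [-8.9, -4.2, 5.4]
gripper_width: 0.0108
```

Request:
{"name": "carry_out", "arguments": {"motion": [0, 0, 0, 0, 0, 0, 0.3, 0, 0, 0, 0, 0, 0, 0.5, 0, 0, 0, 0, 0, 0, 0.5, 0, 0, 0, 0, 0, 0, 0.5, 0, -1.5, 0, 0, 0, 0, 0.5, 0, -5, 0, 0, 0, 0, 0.5, 0, -9, 0, 0, 0, 0, 0.5, 0, -13, 0, 0, 0, 0, 0.5]}}

```text
time: 19.58
eef_pos: [0.5392, 0.2857, 0.4664]
tcp_rot: [[0.411, 0.001, 0.912], [-0.912, -0.003, 0.411], [0.004, -1.0, -0.0]]
contact_force: [1.0, 1.3, 0.1]
gripper_width: 0.0429
```

```bash
python3 -c "
from h import *
cmd([.467,-.334,.44],Rtool(-.464))
for n in ('scene','side','wrist'): 
  c=bot.camera(n); cv2.imwrite(f'pics/{n}10.png',cv2.resize(c['pixels'][70:250,250:400],None,fx=3.3,fy=3.3,interpolation=cv2.INTER_CUBIC) if n=='scene' else cv2.resize(c['pixels'][50:190,180:300],None,fx=4.2,fy=4.2,interpolation=cv2.INTER_CUBIC) if n=='side' else c['pixels'])
  print([(round(d['p'],2),np.round(d['point'],3).tolist()) for d in bot.spot_point(n,'row_left')])
"
```

```text
t 19.58 pos [0.5392 0.2857 0.4664] q [ 0.488  0.307  0.322  1.587 -0.004  1.635] F [1.  1.3 0.1] w 0.0429
CMD [53.52, 2.85, -32.04] [-0.001, 0.887, 0.004]
[(0.62, [0.506, 0.348, 0.049])]
[(0.62, [0.505, 0.347, 0.046])]
[(0.92, [0.508, 0.351, 0.047])]
```

View pics/wrist10.png

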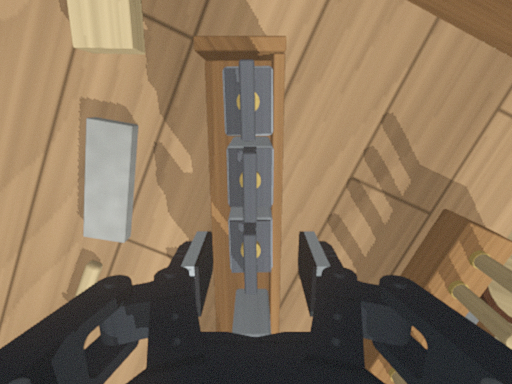

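View pics/side10.png

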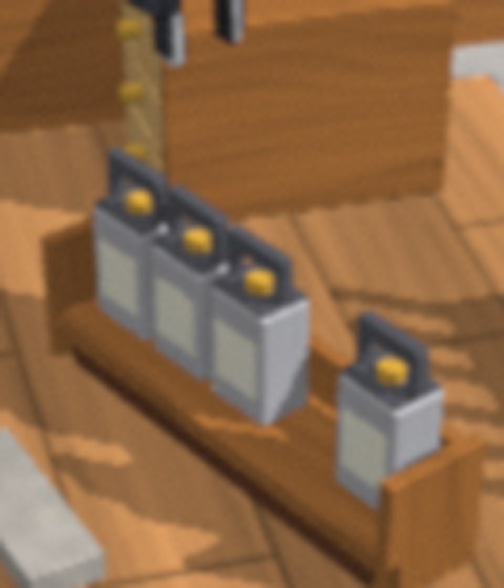

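```bash
cat >> h.py <<'E'
def bp(c,uv,z):
    d=c["R"].T@np.array([(uv[0]-c["cx"])/c["fx"],(uv[1]-c["cy"])/c["fy"],1]); o=-c["R"].T@c["t"]; return o+d*(z-o[2])/d[2]
def knobs(c,z=.155):
    p=c["pixels"].astype(int); m=((p[:,:,2]>130)&(p[:,:,0]<90)&(p[:,:,2]-p[:,:,1]>25)).astype(np.uint8)
    hsv=cv2.cvtColor(c["pixels"],cv2.COLOR_BGR2HSV); m=cv2.inRange(hsv,(15,130,120),(30,255,255))
    n,l,s,ce=cv2.connectedComponentsWithStats(m)
    return [(ce[i],s[i,4],bp(c,ce[i],z)) for i in range(1,n) if s[i,4]>30]
E
python3 -c "
from h import *
c=bot.camera('wrist')
t=np.array([.557,.2136]);R=Rup(.424)[:2,:2]
for k in knobs(c): print(np.round(k[0],1),k[1],np.round(R.T@(k[2][:2]-t)*1000,1))
"

```

```text
[428.5   3.2] 45 [152.3 217.7]
[453.   13.8] 183 [173.2 210.1]
[463.    5.6] 32 [180.1 216. ]
[493.2  18.9] 561 [206.3 206.4]
[507.4  42. ] 43 [221.5 189.3]
[203.1  42. ] 65 [-29.  189.7]
[243.6  43. ] 31 [  4.4 188.9]
[475.2 244.8] 189 [230.9   6.6]
[449.5 273.9] 93 [211.1 -25.7]
[456.8 284. ] 102 [220.5 -37.4]
[417.8 337.5] 41 [ 190.1 -103.4]
[389.9 370.1] 63 [ 165.  -147.5]
```

```bash
python3 -c "
from h import *
c=bot.camera('wrist')
cv2.imwrite('pics/w11.png',cv2.resize(c['pixels'][40:290,200:300],None,fx=2.4,fy=2.4,interpolation=cv2.INTER_CUBIC))
t=np.array([.557,.2136]);R=Rup(.424)[:2,:2]
for uv in ((248,102),(250,180),(251,250)):print(R.T@(bp(c,uv,.152)[:2]-t)*1000)
"

```

```text
[  7.16061193 142.18799265]
[ 8.5032825  72.05562683]
[ 9.08804156 -0.05726767]
```

View pics/w11.png

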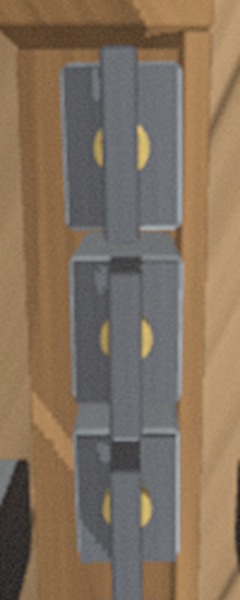

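Request:
{"name": "carry_out", "arguments": {"motion": [53.5, 6, -32, 0, 0.887, 0, 0.6, 53.5, 6, -32, 0, 0.887, 0, 0.6, 53.5, 6, -32, 0, 0.887, 0, 0.6, 53.5, 6, -32, 0, 0.887, 0, 0.6, 53.5, 6, -32, 0, 0.887, 0, 0.6, 53.5, 6, -32, 0, 0.887, 0, 0.6, 53.5, 6, -32, 0, 0.887, 0, 0.6, 53.5, 6, -32, 0, 0.887, 0, 0.6, 53.5, 6, -32, 0, 0.887, 0, 0.6, 53.5, 6, -32, 0, 0.887, 0, 0.6]}}

```text
time: 20.82
eef_pos: [0.4906, -0.128, 0.4253]
tcp_rot: [[-0.447, 0.0, 0.895], [-0.895, -0.003, -0.447], [0.002, -1.0, 0.001]]
contact_force: [1.4, 0.1, -1.1]
gripper_width: 0.0512
```

```bash
python3 -c "
from h import *
cmd([.467,-.334,.38],Rtool(-.464))"
```

```text
t 20.82 pos [ 0.4906 -0.128   0.4253] q [-0.255  0.092 -0.032  1.445 -0.002  1.78 ] F [ 1.4  0.1 -1.1] w 0.0512
CMD [19.47, 4.58, 7.09] [-0.001, 0.001, 0.002]
```

Request:
{"name": "carry_out", "arguments": {"motion": [19.5, 4.6, 7.1, 0, 0, 0, 0.6, 19.5, 4.6, 7.1, 0, 0, 0, 0.6, 19.5, 4.6, 7.1, 0, 0, 0, 0.6, 19.5, 4.6, 7.1, 0, 0, 0, 0.6, 19.5, 4.6, 7.1, 0, 0, 0, 0.6, 19.5, 4.6, 7.1, 0, 0, 0, 0.6, 19.5, 4.6, 7.1, 0, 0, 0, 0.6, 19.5, 4.6, 7.1, 0, 0, 0, 0.6]}}

```text
time: 21.48
eef_pos: [0.4677, -0.3326, 0.38]
tcp_rot: [[-0.448, 0.0, 0.894], [-0.894, -0.001, -0.448], [0.001, -1.0, 0.001]]
contact_force: [0.1, -0.4, 0.6]
gripper_width: 0.0508
```

```bash
python3 -c "
from h import *
c=bot.camera('wrist')
draw(c,Rup(-.464),[.467,-.334,0],'pics/w12.png')
b=pick('wrist',c,'standing_tin',(.467,-.334,.07),100)
print(b and (b[0],b[2],b[1].sum()))
if b: print(np.round(fit([(c,b[1].astype(np.float32))],Rup,.467,-.334,0,a0=-.464),4))
cmd([.467,-.334,.2885],Rtool(-.464))
"
```

```text
(np.float64(6.130372341903369), 0.78, np.int64(4609))
[[ 0.0635  0.4692 -0.3357 -0.5019]]
t 21.58 pos [ 0.4682 -0.3315  0.3811] q [-6.160e-01  2.180e-01  1.900e-02  1.369e+00 -1.000e-03  1.417e+00] F [0.6 0.3 0.1] w 0.0512
CMD [0.27, 9.27, -0.02] [-0.003, 0.002, 0.001]
```

View pics/w12.png

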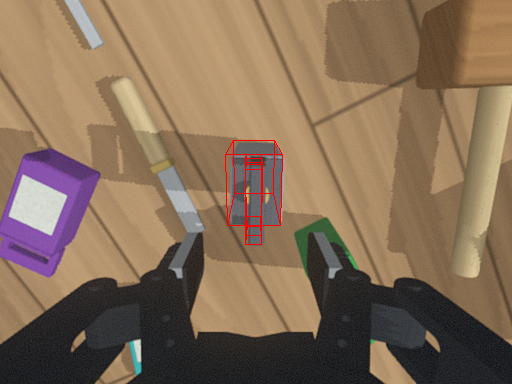

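```bash
python3 -c "
from h import *
cmd([.4685,-.335,.2885],Rtool(-.48))"
```

```text
t 21.58 pos [ 0.4682 -0.3315  0.3811] q [-6.160e-01  2.180e-01  1.900e-02  1.369e+00 -1.000e-03  1.417e+00] F [0.6 0.3 0.1] w 0.0512
CMD [0.29, 9.27, 0.16] [-0.003, 0.018, 0.001]
```

Request:
{"name": "carry_out", "arguments": {"motion": [0.2, 4, 0.1, 0, 0.018, 0, 0.6, 0.2, 7, 0.1, 0, 0.018, 0, 0.6, 0.2, 8.5, 0.1, 0, 0.018, 0, 0.6, 0.2, 9.1, 0.1, 0, 0.018, 0, 0.6, 0.2, 9.1, 0.1, 0, 0.018, 0, 0, 0.2, 9.1, 0.1, 0, 0.018, 0, 0, 0.2, 9.1, 0.1, 0, 0.018, 0, 0, 0.2, 9.1, 0.1, 0, 0.018, 0, 0, 0.2, 9.1, 0.1, 0, 0.018, 0, 0, 0.2, 9.1, 0.1, 0, 0.018, 0, 0]}}

```text
time: 22.42
eef_pos: [0.4686, -0.3352, 0.2921]
tcp_rot: [[-0.463, 0.005, 0.886], [-0.886, -0.004, -0.463], [0.002, -1.0, 0.006]]
contact_force: [-0.5, 2.5, 6.9]
gripper_width: 0.0105
```

Request:
{"name": "carry_out", "arguments": {"motion": [0, -0.5, 0, 0, 0, 0, 0, 0, -4, 0, 0, 0, 0, 0, 0, -8, 0, 0, 0, 0, 0, 0, -12, 0, 0, 0, 0, 0, 0, -12, 0, 0, 0, 0, 0]}}

```text
time: 22.83
eef_pos: [0.4683, -0.3351, 0.4188]
tcp_rot: [[-0.463, 0.011, 0.886], [-0.886, -0.01, -0.463], [0.003, -1.0, 0.015]]
contact_force: [0.3, -0.1, -1.9]
gripper_width: 0.0105
```

```bash
python3 -c "
from h import *
c=bot.camera('wrist')
cv2.imwrite('pics/w13.png',c['pixels'])
cmd([.50,.0,.51],Rtool(.424))
"
```

```text
t 22.88 pos [ 0.4685 -0.3352  0.4152] q [-6.210e-01  2.180e-01  9.400e-02  1.435e+00 -1.000e-03  1.432e+00] F [ 0.7 -0.6 -3.6] w 0.0109
CMD [-31.14, -9.72, -12.62] [-0.009, -0.906, 0.008]
```

View pics/w13.png

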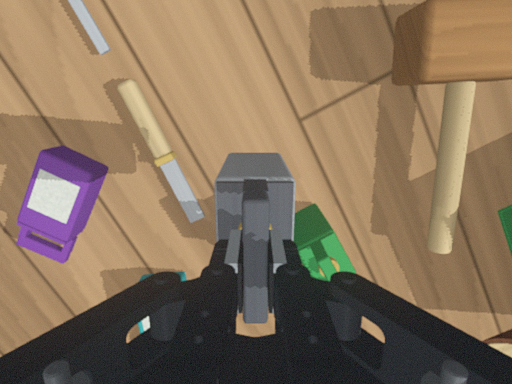

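Request:
{"name": "carry_out", "arguments": {"motion": [-4, -9.7, 0, 0, -0.2, 0, 0, -31, -9.7, -12.6, 0, -0.906, 0, 0, -31, -9.7, -12.6, 0, -0.906, 0, 0, -31, -9.7, -12.6, 0, -0.906, 0, 0, -31, -9.7, -12.6, 0, -0.906, 0, 0, -31, -9.7, -12.6, 0, -0.906, 0, 0, -31, -9.7, -12.6, 0, -0.906, 0, 0, -31, -9.7, -12.6, 0, -0.906, 0, 0, -31, -9.7, -12.6, 0, -0.906, 0, 0, -31, -9.7, -12.6, 0, -0.906, 0, 0]}}

```text
time: 23.72
eef_pos: [0.4999, 0.0034, 0.5061]
tcp_rot: [[0.417, 0.002, 0.909], [-0.909, -0.0, 0.417], [0.001, -1.0, 0.001]]
contact_force: [-0.0, 0.4, -3.1]
gripper_width: 0.0109
```

```bash
python3 -c "
from h import *
cmd([.5902,.1496,.51],Rtool(.424))"
```

```text
t 23.72 pos [0.4999 0.0034 0.5061] q [ 0.007  0.1    0.154  1.624 -0.     1.147] F [-0.   0.4 -3.1] w 0.0109
CMD [-9.52, -0.38, 14.31] [-0.001, 0.007, 0.001]
```

Request:
{"name": "carry_out", "arguments": {"motion": [-9.5, -0.4, 14.3, 0, 0.005, 0, 0, -9.5, -0.4, 14.3, 0, 0.005, 0, 0, -9.5, -0.4, 14.3, 0, 0.005, 0, 0, -9.5, -0.4, 14.3, 0, 0.005, 0, 0, -9.5, -0.4, 14.3, 0, 0.005, 0, 0, -9.5, -0.4, 14.3, 0, 0.005, 0, 0, -9.5, -0.4, 14.3, 0, 0.005, 0, 0]}}

```text
time: 24.3
eef_pos: [0.5912, 0.1441, 0.5083]
tcp_rot: [[0.408, -0.001, 0.913], [-0.913, -0.004, 0.408], [0.004, -1.0, -0.003]]
contact_force: [0.1, -0.4, -2.2]
gripper_width: 0.0106
```

```bash
python3 -c "
from h import *
cmd([.5902,.1496,.345],Rtool(.424))
for n in ('side','wrist'): 
  c=bot.camera(n); cv2.imwrite(f'pics/{n}14.png',cv2.resize(c['pixels'][20:220,150:320],None,fx=3,fy=3,interpolation=cv2.INTER_CUBIC) if n=='side' else c['pixels'])
"
```

```text
t 24.3 pos [0.5912 0.1441 0.5083] q [ 0.24   0.326  0.442  1.689 -0.004  1.391] F [ 0.1 -0.4 -2.2] w 0.0106
CMD [-0.6, 16.33, 0.17] [0.003, -0.004, 0.004]
```

View pics/side14.png

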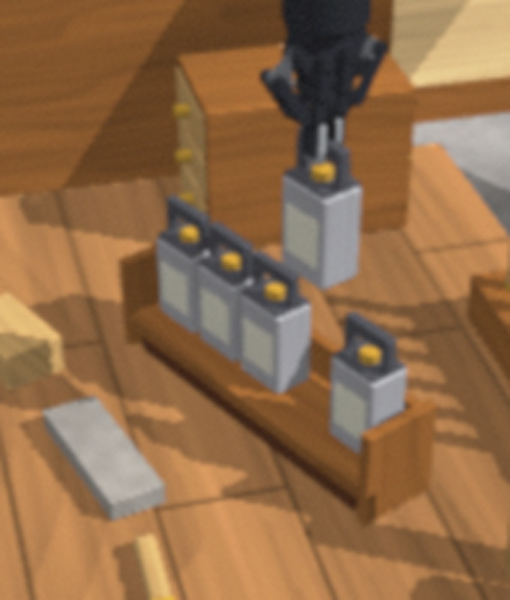

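View pics/wrist14.png

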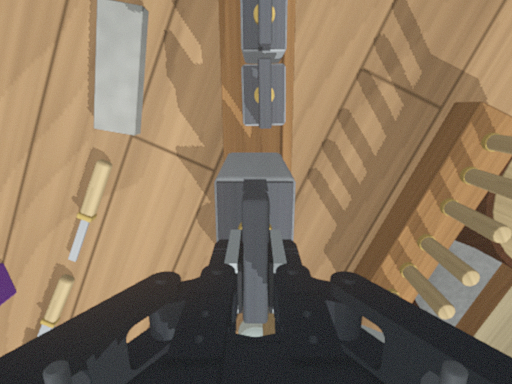

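Request:
{"name": "carry_out", "arguments": {"motion": [-0.6, 1, 0.1, 0, 0, 0, 0, -0.6, 3, 0.1, 0, 0, 0, 0, -0.6, 5, 0.1, 0, 0, 0, 0, -0.6, 5, 0.1, 0, 0, 0, 0, -0.6, 5, 0.1, 0, 0, 0, 0]}}

```text
time: 24.82
eef_pos: [0.5885, 0.1485, 0.46]
tcp_rot: [[0.406, 0.0, 0.914], [-0.914, -0.003, 0.406], [0.003, -1.0, -0.001]]
contact_force: [0.6, -0.2, -1.7]
gripper_width: 0.0106
```

```bash
python3 -c "
from h import *
cmd([.5902,.1496,.345],Rtool(.424))
bot.camera('wrist')
cmd([.5902,.1496,.345],Rtool(.424))
"
```

```text
t 24.82 pos [0.5885 0.1485 0.46  ] q [ 0.248  0.297  0.295  1.569 -0.003  1.401] F [ 0.6 -0.2 -1.7] w 0.0106
CMD [-0.07, 11.5, 0.21] [0.001, -0.006, 0.003]
t 24.87 pos [0.5888 0.1487 0.4612] q [ 0.248  0.297  0.298  1.569 -0.003  1.401] F [ 0.7 -0.5 -2.8] w 0.0101
CMD [-0.07, 11.62, 0.15] [-0.001, -0.006, 0.004]
```

Request:
{"name": "carry_out", "arguments": {"motion": [-0.1, 4, 0.1, 0, -0.005, 0, 0, -0.1, 7, 0.1, 0, -0.005, 0, 0, -0.1, 9.5, 0.1, 0, -0.005, 0, 0, -0.1, 11, 0.1, 0, -0.005, 0, 0, -0.1, 11.5, 0.1, 0, -0.005, 0, 0, -0.1, 11.5, 0.1, 0, -0.005, 0, 0]}}

```text
time: 25.37
eef_pos: [0.5902, 0.1505, 0.3452]
tcp_rot: [[0.411, 0.002, 0.911], [-0.911, -0.003, 0.411], [0.003, -1.0, 0.0]]
contact_force: [0.7, -0.5, -2.6]
gripper_width: 0.0107
```

```bash
python3 -c "
from h import *
cmd([.5902,.1496,.336],Rtool(.424))
cmd([.5975,.1529,.336],Rtool(.424))
for n in ('side',): 
  c=bot.camera(n); cv2.imwrite(f'pics/{n}15.png',cv2.resize(c['pixels'][60:200,180:300],None,fx=4.2,fy=4.2,interpolation=cv2.INTER_CUBIC) if n=='side' else c['pixels'])
"
```

```text
t 25.37 pos [0.5902 0.1505 0.3452] q [ 0.25   0.29   0.034  1.314 -0.003  1.397] F [ 0.7 -0.5 -2.6] w 0.0107
CMD [0.08, 0.93, -0.03] [-0.0, -0.0, 0.003]
t 25.37 pos [0.5902 0.1505 0.3452] q [ 0.25   0.29   0.034  1.314 -0.003  1.397] F [ 0.7 -0.5 -2.6] w 0.0107
CMD [0.08, 0.93, 0.77] [-0.0, -0.0, 0.003]
```

View pics/side15.png

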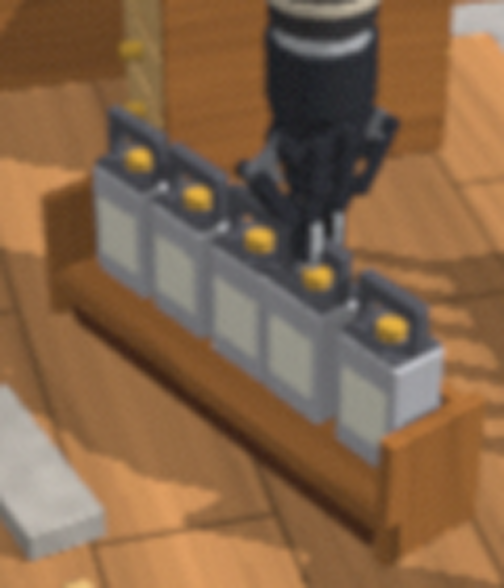

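Request:
{"name": "carry_out", "arguments": {"motion": [0.05, 0.5, 0, 0, 0, 0, 0, 0.05, 0.8, 0, 0, 0, 0, 0, 0.05, 0.8, 0.3, 0, 0, 0, 0, 0.05, 0.9, 0.5, 0, 0, 0, 0, 0.05, 0.9, 0.7, 0, 0, 0, 0, 0.05, 0.9, 0.8, 0, 0, 0, 0, 0.05, 0.9, 0.8, 0, 0, 0, 0]}}

```text
time: 26.0
eef_pos: [0.5973, 0.1534, 0.3377]
tcp_rot: [[0.412, 0.002, 0.911], [-0.911, -0.004, 0.412], [0.004, -1.0, 0.0]]
contact_force: [-5.3, -2.4, 7.4]
gripper_width: 0.0106
```

Request:
{"name": "carry_out", "arguments": {"motion": [0, 0, 0.1, 0, 0, 0, 0, 0, 0, 0.1, 0, 0, 0, 0.3, 0, 0, 0, 0, 0, 0, 0.5, 0, 0, 0, 0, 0, 0, 0.5, 0, 0, 0, 0, 0, 0, 0.5, 0, -1.5, 0, 0, 0, 0, 0.5, 0, -5, 0, 0, 0, 0, 0.5, 0, -9, 0, 0, 0, 0, 0.5, 0, -13, 0, 0, 0, 0, 0.5, 0, -13, 0, 0, 0, 0, 0.5]}}

```text
time: 26.83
eef_pos: [0.5972, 0.1541, 0.4748]
tcp_rot: [[0.412, 0.014, 0.911], [-0.911, 0.0, 0.412], [0.006, -1.0, 0.013]]
contact_force: [-0.9, 0.3, 0.2]
gripper_width: 0.0428
```

```bash
python3 -c "
from h import *
cmd([.5,.1529,.46],Rtool(.424))
for n in ('scene','side','wrist'): 
  c=bot.camera(n); cv2.imwrite(f'pics/{n}16.png',cv2.resize(c['pixels'][70:250,250:400],None,fx=3.3,fy=3.3,interpolation=cv2.INTER_CUBIC) if n=='scene' else cv2.resize(c['pixels'][60:200,180:300],None,fx=4.2,fy=4.2,interpolation=cv2.INTER_CUBIC) if n=='side' else cv2.resize(c['pixels'][0:290,190:310],None,fx=2,fy=2,interpolation=cv2.INTER_CUBIC))
"
```

```text
t 26.83 pos [0.5972 0.1541 0.4748] q [ 0.253  0.316  0.353  1.595 -0.003  1.399] F [-0.9  0.3  0.2] w 0.0428
CMD [-3.91, 1.35, -8.93] [-0.013, 0.0, 0.006]
```

View pics/side16.png

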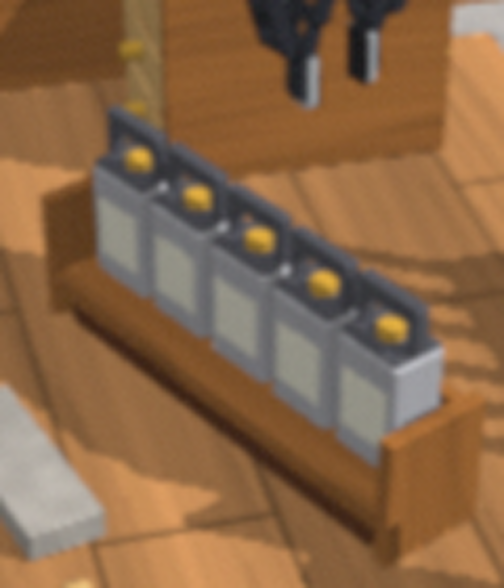

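View pics/wrist16.png

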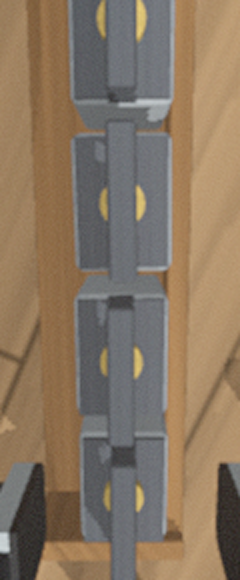

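View pics/scene16.png

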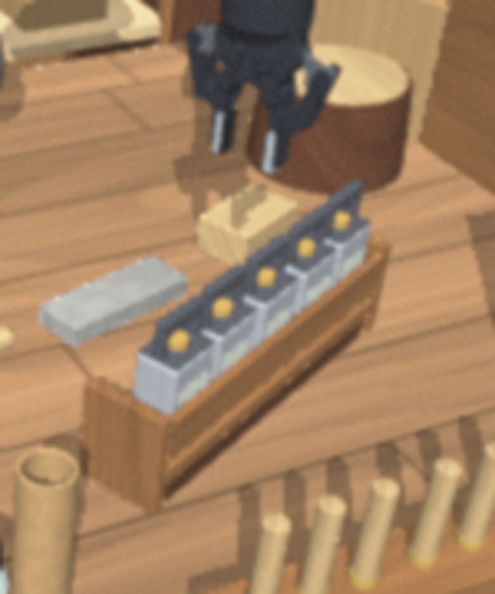

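```bash
python3 -c "
from h import *
c=bot.camera('wrist')
t=np.array([.557,.2136]);R=Rup(.424)[:2,:2]
for uv in ((251,9),(251,101.5),(251.5,181),(252,248.5)):print(np.round(R.T@(bp(c,uv,.152)[:2]-t)*1000,1))
c=bot.camera('side')
for uv in ((138,158),(197,197),(260,239),(323,283),(391,327)):
  print(np.round(R.T@(bp(c,(180+uv[0]/4.2,60+uv[1]/4.2),.152)[:2]-t)*1000,1))
for n in ('scene','side'):
  bot.camera(n)
  for l in 'mallet gouge_a wax_jar tube offcut hone'.split():
    print(n,l,[(round(d['p'],2),np.round(d['point'],3).tolist()) for d in bot.spot_point(n,l)[:2]])
"
```

```text
[10.  71.1]
[ 9.8 -1.4]
[ 10.  -73.5]
[  10.2 -143.6]
[  7.1 139.7]
[ 7.8 67.6]
[ 8.2 -5.9]
[  7.  -77.5]
[   8.5 -147.5]
scene mallet [(0.63, [0.7, -0.384, -0.002])]
scene gouge_a [(0.81, [0.385, -0.059, 0.002]), (0.72, [0.379, -0.272, 0.002])]
scene wax_jar [(0.7, [0.723, -0.158, -0.002])]
scene tube [(0.55, [0.736, -0.093, -0.001])]
scene offcut [(0.63, [0.304, 0.383, 0.0])]
scene hone [(0.88, [0.373, 0.17, 0.005])]
side mallet [(0.75, [0.699, -0.388, -0.003])]
side gouge_a [(0.71, [0.376, -0.277, -0.005]), (0.63, [0.387, -0.055, -0.005])]
side wax_jar [(0.64, [0.726, -0.158, 0.001])]
side tube [(0.67, [0.734, -0.092, -0.0])]
side offcut [(0.73, [0.306, 0.382, -0.005])]
side hone [(0.58, [0.375, 0.174, -0.004]), (0.36, [0.735, -0.094, 0.002])]
```

Both loose tins are centred between their neighbours and in line with the row, the gripper is clear, and no bystander has moved. I'm handing it in.

```bash
python3 -c "
from station import bot
print(bot.job_done()); print(bot.sense()['time'])"
```

```text
the job is handed in; nothing more can be done
None
the job is handed in; nothing more can be done
```

The job is handed in at about 27 s of the 72 s allowed; it reported no verdict.

I stood the fallen tin upright on the bench and let go of it. I then regrasped it by the handle and put it in gap_left, and put the standing tin in gap_right. Both were lowered onto the board and pushed back until the force reading showed contact with the rail and the board.

**Row check:** In the last wrist picture, the knob under each handle gave these positions on the shelf:

| Tin | x (mm) | y (mm) | Expected y (mm) |
|---|---|---|---|
| fallen tin, in gap_left | 10.0 | 71.1 | 72 |
| row_mid | 9.8 | −1.4 | 0 |
| standing tin, in gap_right | 10.0 | −73.5 | −72 |
| row_right | 10.2 | −143.6 | −144 |

- **Row_left:** It was out of that view. After the first placing, its detected position matched the start to about 5 mm.
- **Disagreement:** The side camera put all five tins about 4 mm lower in y, an offset shared by the whole row. Its relative spacing agreed with the wrist camera to within about 1.5 mm.
- **Tilt and squareness:** I judged these by eye from the three cameras, where all the tins look upright and in line.

**Bystanders:** All were detected within about 5 mm of where they started. The gripper was about 13 cm above the tins and touching nothing.

**Not measured:** I judged the fallen tin's upright, let-go stand from the pictures and a near-zero wrist force, not from a measured tilt.

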